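# Pack the imaging kit and leave the look-alikes

### The job

Pack the kit tray for the next imaging session, each thing standing upright in the middle of its pad: the objective lens with the yellow ring on the yellow pad, the one with the blue ring on the blue pad, the small brown bottle on the red pad and the little box of cover glasses on the white pad. The objectives with the green ring and the red ring are not part of the kit: leave them where they stand, and knock nothing over.

Things in the scene. Friction and masses are not known exactly. Their poses are not given: they have to be found in the camera images.
- objective_yellow: Objective lens with a YELLOW ring, seen from above as a coloured sloping shoulder round a thin nose: metal barrel standing on end, 29 mm diameter from 5 to 28 mm above its foot, coloured shoulder from 28 to 34 mm, 17 mm nose up to 45 mm; loose, about 0.11 kg. Grasp the barrel. Origin: centre of its underside; z up.
- objective_blue: Objective lens with a BLUE ring, seen from above as a coloured sloping shoulder round a thin nose: metal barrel standing on end, 29 mm diameter from 5 to 28 mm above its foot, coloured shoulder from 28 to 34 mm, 17 mm nose up to 45 mm; loose, about 0.11 kg. Grasp the barrel. Origin: centre of its underside; z up.
- oil_bottle: Small brown bottle with a black cap, 30 mm diameter, 62 mm tall (body to 45 mm, narrower cap above), loose, standing. Grasp the body. Origin: centre of its underside; z up.
- cover_glasses: Small flat square box of cover glasses, white with a pale green top, 36 x 36 x 16 mm tall, loose. Grasp across two parallel sides. Origin: centre of its underside; z up.
- pad_yellow: Yellow foam pad, 56 mm square, for the yellow-ringed objective; fixed in one bay (it varies) of a shallow grey 2 x 2 tray, 68 mm between pad centres, no walls between. Origin: centre of its underside, 4 mm above the bench; its top is 7 mm above the bench; x, y along its sides, as the tray is turned. The tray is 150 mm square; its thin outer lip reaches 12 mm above the bench.
- pad_blue: Blue foam pad, 56 mm square, for the blue-ringed objective; fixed in one bay (it varies) of a shallow grey 2 x 2 tray, 68 mm between pad centres, no walls between. Origin: centre of its underside, 4 mm above the bench; its top is 7 mm above the bench; x, y along its sides, as the tray is turned. The tray is 150 mm square; its thin outer lip reaches 12 mm above the bench.
- pad_red: Red foam pad, 56 mm square, for the brown bottle; fixed in one bay (it varies) of a shallow grey 2 x 2 tray, 68 mm between pad centres, no walls between. Origin: centre of its underside, 4 mm above the bench; its top is 7 mm above the bench; x, y along its sides, as the tray is turned. The tray is 150 mm square; its thin outer lip reaches 12 mm above the bench.
- pad_white: White foam pad, 56 mm square, for the box of cover glasses; fixed in one bay (it varies) of a shallow grey 2 x 2 tray, 68 mm between pad centres, no walls between. Origin: centre of its underside, 4 mm above the bench; its top is 7 mm above the bench; x, y along its sides, as the tray is turned. The tray is 150 mm square; its thin outer lip reaches 12 mm above the bench.
- objective_green: Look-alike, to be left alone: an objective lens the same as the others, but with a GREEN ring, 29 mm diameter, 45 mm tall. Origin: centre of its underside; z up.
- objective_red: Look-alike, to be left alone (it does not go on the red pad): an objective lens the same as the others, but with a RED ring, 29 mm diameter, 45 mm tall. Origin: centre of its underside; z up.
Mind the look-alikes: they are no part of the job. What is shaped like the oil_bottle but orange or purple is not meant.

How it is judged:
By the outcome, as a careful person would: the job done as asked, in the order asked, and still so for the second after the job is handed in, with the robot touching nothing.
It also fails if it takes over 96 s, if anything falls off the work surface, if the arm or the gripper's body presses on something with over 40 N, if the wrist force passes 120 N, or if a joint passes its speed limit or range.

### The arm

A 7-joint arm with a two-finger parallel gripper is mounted at the origin on a cart in front of the work surface, level with it; the furniture and walls round the work are solid. World frame = base frame: x ahead of the robot, y to its left, z up, the work surface at z = 0. Lengths are in m, angles in rad, forces in N, time in s.
With the tool pointing down it reaches from about 0.4 to 0.875 m from the base axis. Payload 19.3 kg.
Tool frame: the origin (TCP) lies between the finger pads; the fingertips stand ctrl.tcp_to_tips ahead of it and the grasp point (between the pads) lies 5 mm behind it (ctrl.tcp_to_tips is the distance from the TCP to the fingertips, in m); z points along the fingers, x is the direction in which the jaws open and shut, and the axes are right-handed (so a half turn about z gives the same grasp; the last joint's range is limited). The gripper opens to 85 mm and grips with 20 to 120 N. Pads are 22 mm wide; open, the fingers measure 114 mm over their backs; the gripper's body (76 mm by 85 mm) begins 54 mm behind the grasp point. The pads swing forward as they close: fully open they stand 13 mm farther back than shut.
Start: joints at [1.081, 0.521, -0.036, 1.599, 0.021, 1.021, -0.113], TCP at [0.255, -0.571, 0.245] pointing down, gripper open.
Joint ranges: [-2.91, 2.91], [-0.3, 2.13], [-1.5, 1.42], [0.17, 2.43], [-1.26, 4.41], [0.16, 1.93], [-2.52, 2.52]. Speed limits (rad/s): [1.89, 1.89, 2.39, 2.39, 3.01, 3.01, 3.01].

### API

Orientations are given as a unit quaternion [w, x, y, z].
In Python, from rig import status, imaging, ticket, cut_out, ctrl gives the robot as it stands.
- The arm moves only by the tool move_arm, never from a script. Its argument "rows" is a list of rows, each an object of numbers: "tx", "ty", "tz": the shift along the tool's x, y, z in mm; "rx", "ry", "rz": the turn, a rotation vector about the tool's x, y, z in rad; "grip": the gripper command: -1 is fully open, 1 is shut, values between are in proportion. In form: [{"tx": .., "ty": .., "tz": .., "rx": .., "ry": .., "rz": .., "grip": ..}, ...]. A call has exactly 10 rows; each row shifts and turns the pose as measured when the row begins, along the tool's axes as they then stand; what a row does not reach is not made up. A row lasts 1/12 s, in which the tool goes at most 41.7 mm and 7.16 degrees, less where a joint would pass 70% of its speed; a pose out of reach is approached as far as the arm can. A call is refused whole if a number of a shift passes 41.7 or a number of a turn 0.125, either way. A call with a gripper value outside its range is refused whole. The fingers move at their own pace and stop on an object; "newtons" is the grip in N (left out, the last holds). Time passes only in rows, so rows that do not move let the fingers close, or fill a call up. It gives the time, the measured TCP pose, the force and the opening at its end, in the units of the state.
- status.read_state(): the state, without advancing time (a new reading comes with each control period).
- imaging.read_camera(name): name is "side" or "top"; returns (picture, depth): 384x512x3 uint8, red, green, blue; 384x512 float32, m along the optical axis (not along the pixel's ray), 0 where there is no reading.
- imaging.camera_params(name): a dict with "intrinsics" (3x3 intrinsics, pixels), "xyz" and "rotation" of the camera in the world. Camera axes: x right, y down, z forward; pixel columns grow to the right and rows downward; lengths in m; the calibration is good to about 2 mm. A picture is of the moment at which its call begins. camera_params takes no time and is no camera call.
- ticket.finish_job(): hands the job in, once; it reports no verdict.
Trained networks look in the newest picture that a camera, given by its name, has taken for a name from the list of things; names that differ only in an ending like _2 or _b are one class to them, and where a whole thing is asked for, a point or a joint stands for the part that bears it (a point fixed in the world has none). Each returns a list of dicts, best first, with "conf" (0 to 1); they miss things now and then, are a little off and sometimes report something else, mostly with a low value. They report only what shows in the picture. A call takes as long as a camera call. They do not tell look-alikes from the thing itself.
- cut_out(name, camera): "mask" (384x512 bool, what is visible of it) and "point" ([row, column] in pixels, amid what is visible of it).
The state is a dict: "clock": time; "joint_pos": joint angles; "joint_vel": joint speeds; "effort": joint torques, N m; "eef_pos": TCP position; "tool_rot": TCP orientation; "force": force on the tool from outside, world axes, zero at the start; "torque": the same for the moment, N m; "opening": finger opening in m.
Only numpy, scipy, OpenCV 4.12 (cv2) and the standard library are available. Lean on these libraries where they do the work, as an engineer would, in place of code of your own. Each camera call takes 0.05 s, during which the arm holds its last target.

## Working session

There is one attempt and no reset: what is moved stays moved. The work goes in short steps, Python scripts to look and compute and a tool call to move; the robot and the scene stay as the last step left them, time stands still between calls to the robot, and variables do not carry over. Pictures are saved under pics/ and viewed, and the job is handed in when it is done.

Besides the shell and the picture viewer there is one more tool, called after ">>>" as name(argument=value, ...), one argument or row to a line, values as JSON. move_arm: Moves the arm, as the interface text tells. Its arguments: {"type":"object","properties":{"rows":{"type":"array"},"newtons":{"type":"number"}},"required":["rows"]}

```bash
mkdir -p pics; ls; cat > h.py <<'E'
import numpy as np, cv2
from rig import status, imaging, ticket, cut_out, ctrl
def save(n,img): cv2.imwrite('pics/'+n,cv2.cvtColor(img,cv2.COLOR_RGB2BGR))
def xyz(cam,depth):
    p=imaging.camera_params(cam);K=np.array(p['intrinsics']);R=np.array(p['rotation']);t=np.array(p['xyz'])
    v,u=np.mgrid[:384,:512]
    P=np.stack([(u-K[0,2])/K[0,0]*depth,(v-K[1,2])/K[1,1]*depth,depth],-1)
    return P@R.T+t
E
python3 - <<'E'
from h import *
print(status.read_state(), ctrl.tcp_to_tips)
for c in('top','side'):
    im,d=imaging.read_camera(c); save(c+'0.png',im); np.save(c+'d.npy',d);np.save(c+'i.npy',im)
    print(c,imaging.camera_params(c))
E
```

```text
pics
{'clock': 0.0, 'joint_pos': array([ 1.08078166,  0.52202375, -0.03630253,  1.59998049,  0.02119719,
        1.0210775 , -0.11280437]), 'joint_vel': array([ 1.37358015e-03, -1.31066779e-03, -1.44715452e-03,  5.47373867e-04,
        9.24360333e-04, -6.93215961e-05,  6.15551906e-04]), 'effort': array([-8.62506090e-05, -9.27110267e+01,  1.97966538e+00, -3.69931984e+01,
        1.78906659e-02,  8.21326015e-03,  6.98983672e-05]), 'eef_pos': array([ 0.2545772 , -0.57047019,  0.24472978]), 'tool_rot': array([-2.62918011e-04,  8.38914838e-01, -5.44262428e-01, -4.85514857e-04]), 'force': array([ 0.61206205,  0.06747316, -0.2576458 ]), 'torque': array([-0.01154437, -0.0066067 , -0.03843584]), 'opening': 0.08573119908408472} 0.014
top {'intrinsics': array([[446.97746536,   0.        , 257.23955832],
       [  0.        , 446.97746536, 192.1394823 ],
       [  0.        ,   0.        ,   1.        ]]), 'xyz': array([0.47728836, 0.25667037, 1.06779661]), 'rotation': array([-0.0405722 ,  0.7115174 , -0.70033327,  0.04037566])}
side {'intrinsics': array([[447.60237843,   0.        , 253.38193532],
       [  0.        , 447.60237843, 195.07750941],
       [  0.        ,   0.        ,   1.        ]]), 'xyz': array([1.15791897, 0.20395233, 0.65524498]), 'rotation': array([-0.2738646 ,  0.66983377,  0.64218882, -0.25281302])}
```

```bash
sed -i "s/R=np.array(p\['rotation'\])/R=Rotation.from_quat(np.array(p['rotation'])[[1,2,3,0]]).as_matrix()/; s/^import numpy.*/&\nfrom scipy.spatial.transform import Rotation/" h.py
python3 - <<'E'
from h import *
for c in('top','side'):
    im=np.load(c+'i.npy'); save(c+'0b.png',cv2.resize(im,(800,600)))
E
```

```text
(no output)
```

View pics/top0b.png

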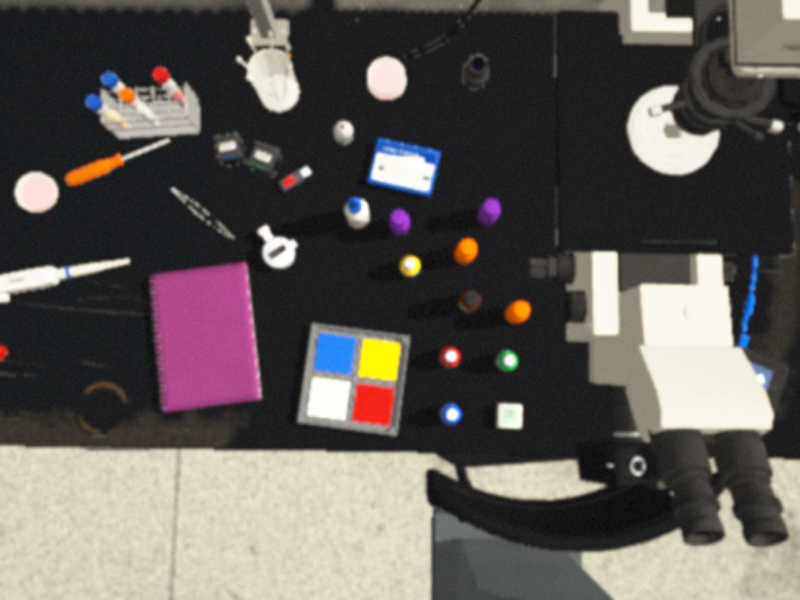

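View pics/side0b.png

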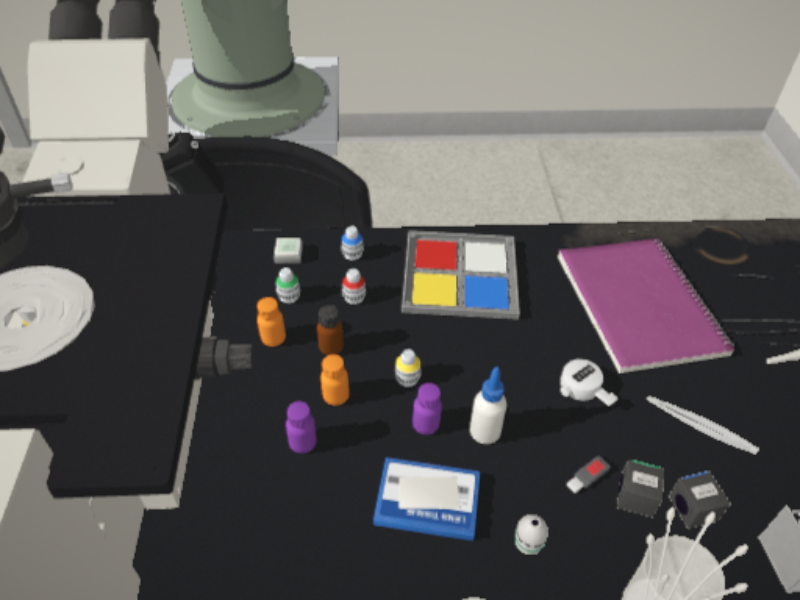

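The top view shows the tray at about (355,378) of the 800x600 picture. Yellow is at (410,266), blue at (451,414), the brown bottle at (470,300) and the box at (509,415). Red (451,356) and green (508,360) stand between them, and the microscope is to the right.

```bash
python3 - <<'E'
from h import *
X={c:xyz(c,np.load(c+'d.npy')) for c in('top','side')}
for c in('top','side'):
    im=np.load(c+'i.npy')
    imaging.read_camera(c)
    for n in ['objective_yellow','oil_bottle','cover_glasses','pad_yellow','pad_blue','pad_red','pad_white']:
        for r in cut_out(n,c)[:6]:
            m=r['mask']&(np.load(c+'d.npy')>0)
            if m.sum()<3: continue
            P=X[c][m]; 
            top=P[P[:,2]>np.percentile(P[:,2],98)-0.006]
            print(c,n,round(r['conf'],2),np.round(r['point']),m.sum(),'med',np.round(np.median(P,0),3),'mid',np.round((P.min(0)+P.max(0))/2,3),'top',np.round(top.mean(0),3),'col',np.median(im[m],0))
# obstacles heights map
P=X['top'].reshape(-1,3)
for xs in np.arange(0.2,0.9,0.05):
    print(round(xs,2),[ (round(float(q[:,2].max()),2) if len(q) else None) for y in np.arange(-0.5,0.5,0.05) for q in [P[(abs(P[:,0]-xs)<.025)&(abs(P[:,1]-y)<.025)]]])
print(status.read_state()['clock'])
E
```

```text
top objective_yellow 0.49 [172. 263.] 140 med [0.647 0.246 0.032] mid [0.648 0.246 0.022] top [0.649 0.247 0.045] col [233.5 213.   73.5]
top oil_bottle 0.61 [191. 300.] 159 med [0.595 0.159 0.059] mid [0.6   0.155 0.03 ] top [0.597 0.156 0.062] col [65. 53. 45.]
top oil_bottle 0.52 [161. 296.] 167 med [0.668 0.164 0.057] mid [0.675 0.16  0.03 ] top [0.673 0.163 0.062] col [249. 124.   0.]
top oil_bottle 0.5 [144. 255.] 135 med [0.709 0.265 0.059] mid [0.713 0.264 0.04 ] top [0.715 0.264 0.062] col [143.  55. 179.]
top oil_bottle 0.49 [200. 329.] 164 med [0.58  0.089 0.057] mid [0.582 0.087 0.035] top [0.583 0.086 0.062] col [244.5 115.5   0. ]
top oil_bottle 0.47 [132. 312.] 187 med [0.729 0.129 0.05 ] mid [0.741 0.125 0.03 ] top [0.734 0.128 0.062] col [115.  46. 146.]
top cover_glasses 0.7 [266. 323.] 256 med [0.428 0.096 0.016] mid [0.428 0.095 0.008] top [0.427 0.095 0.017] col [236. 243. 227.]
top pad_yellow 0.9 [231. 243.] 547 med [0.509 0.292 0.007] mid [0.509 0.291 0.006] top [0.509 0.291 0.008] col [255. 250.   0.]
top pad_blue 0.57 [224. 215.] 587 med [0.515 0.359 0.007] m
[... 3058 characters left out ...]
 0.13, 0.25, 0.25, 0.25, 0.16, 0.13, 0.07, 0.07, 0.0, 0.0, 0.0, 0.0, 0.01, 0.0]
0.65 [None, None, None, 0.0, 0.01, 0.06, 0.27, 0.27, 0.27, 0.27, 0.27, 0.26, 0.25, 0.07, 0.04, 0.05, 0.0, 0.0, 0.0, 0.03]
0.7 [None, None, None, 0.01, 0.01, 0.0, 0.27, 0.26, 0.27, 0.27, 0.26, 0.27, 0.25, 0.06, 0.04, 0.07, 0.08, 0.11, 0.02, 0.03]
0.75 [None, None, None, 0.01, None, None, 0.26, 0.38, 0.5, 0.59, 0.59, 0.27, 0.26, 0.07, 0.01, 0.06, 0.11, 0.12, 0.01, 0.01]
0.8 [None, None, None, 0.01, None, 0.24, 0.28, 0.26, 0.42, 0.42, 0.56, 0.27, 0.0, 0.0, 0.02, 0.02, 0.02, 0.0, 0.01, 0.04]
0.85 [None, None, None, 0.0, None, None, 0.28, None, 0.38, 0.41, 0.27, 0.27, 0.25, 0.0, 0.02, 0.02, 0.02, 0.05, 0.01, 0.04]
0.9
```

```bash
python3 - <<'E'
from h import *
for c in('top','side'):
    im,d=imaging.read_camera(c); X=xyz(c,d)
    seen=set()
    for n in ['objective_blue','objective_red']:
        for r in cut_out(n,c)[:8]:
            m=r['mask']&(d>0); P=X[m]
            top=P[P[:,2]>0.042]
            print(c,n,round(r['conf'],2),np.round(r['point']),'med',np.round(np.median(P,0),3),'top',len(top),np.round(top.mean(0),3) if len(top) else '')
    for n in ['cover_glasses','pad_red','pad_white','pad_yellow','pad_blue']:
        r=cut_out(n,c)[0]; m=r['mask']&(d>0); P=X[m]; P=P[abs(P[:,2]-np.percentile(P[:,2],90))<0.004][:,:2]
        b=cv2.minAreaRect((P*1000).astype(np.float32)); print(c,n,b)
X=xyz('top',np.load('topd.npy')); P=X.reshape(-1,3)
for xs in np.arange(0.35,0.8,0.025):
    q=P[(abs(P[:,0]-xs)<.0125)&(P[:,2]>0.1)&(P[:,1]<0.15)]
    q2=q[q[:,2]>0.2]
    print(round(xs,3),'max y of >0.1:',q[:,1].max() if len(q) else None,'of >.2', q2[:,1].max() if len(q2) else None)
E
```

```text
top objective_red 0.53 [222. 213.] med [0.517 0.359 0.007] top 0 
top objective_red 0.44 [228. 289.] med [0.514 0.187 0.032] top 37 [0.513 0.186 0.045]
top cover_glasses ((427.9171447753906, 95.5496826171875), (32.786285400390625, 32.32440185546875), 89.48133087158203)
top pad_red ((440.1886901855469, 298.12481689453125), (56.737091064453125, 53.540122985839844), 82.96102142333984)
top pad_white ((449.14093017578125, 366.8580627441406), (53.89693832397461, 55.50431823730469), 82.49978637695312)Traceback (most recent call last):
  File "<stdin>", line 11, in <module>
IndexError: list index out of range
```

>>> move_arm(
  rows=[
    {"tz":-40,"grip":-0.3},
    {"tz":-40,"grip":-0.3},
    {"tz":-40,"grip":-0.3},
    {"tz":-40,"grip":-0.3},
    {"tz":-40,"grip":-0.3},
    {"tz":-40,"grip":-0.3},
    {"tz":-40,"grip":-0.3},
    {"tz":-20,"grip":-0.3},
    {"tz":0,"grip":-0.3},
    {"tz":0,"grip":-0.3},
  ],
  newtons=40,
)

```text
$.rows[0]: bad value
```

>>> move_arm(
  rows=[
    {"tx":0,"ty":0,"tz":-40,"rx":0,"ry":0,"rz":0,"grip":-0.3},
    {"tx":0,"ty":0,"tz":-40,"rx":0,"ry":0,"rz":0,"grip":-0.3},
    {"tx":0,"ty":0,"tz":-40,"rx":0,"ry":0,"rz":0,"grip":-0.3},
    {"tx":0,"ty":0,"tz":-40,"rx":0,"ry":0,"rz":0,"grip":-0.3},
    {"tx":0,"ty":0,"tz":-40,"rx":0,"ry":0,"rz":0,"grip":-0.3},
    {"tx":0,"ty":0,"tz":-40,"rx":0,"ry":0,"rz":0,"grip":-0.3},
    {"tx":0,"ty":0,"tz":-40,"rx":0,"ry":0,"rz":0,"grip":-0.3},
    {"tx":0,"ty":0,"tz":-20,"rx":0,"ry":0,"rz":0,"grip":-0.3},
    {"tx":0,"ty":0,"tz":0,"rx":0,"ry":0,"rz":0,"grip":-0.3},
    {"tx":0,"ty":0,"tz":0,"rx":0,"ry":0,"rz":0,"grip":-0.3},
  ],
  newtons=40,
)

```text
clock: 2.08
eef_pos: [0.2535, -0.5686, 0.5581]
tool_rot: [-0.001, 0.839, -0.544, -0.001]
force: [-0.3, -0.1, -1.3]
opening: 0.0555
```

```bash
python3 - <<'E'
from h import *
for c in('top','side'):
    im,d=imaging.read_camera(c); X=xyz(c,d)
    for n in ['objective_blue']+(['objective_red'] if c=='side' else []):
        for r in cut_out(n,c)[:8]:
            m=r['mask']&(d>0); P=X[m]
            top=P[P[:,2]>0.042]
            print(c,n,round(r['conf'],2),np.round(r['point']),'med',np.round(np.median(P,0),3),'top',len(top),np.round(top.mean(0),3) if len(top) else '')
    # direct: any point 40..47mm high clustered
    m=(X[...,2]>0.041)&(X[...,2]<0.049)&(d>0)
    n_,L,S,C=cv2.connectedComponentsWithStats(m.astype(np.uint8))
    for i in range(1,n_):
        if 8<S[i,4]<120:
            p=X[L==i].mean(0)
            if .4<p[0]<.7 and .05<p[1]<.3: print(c,'blob',S[i,4],np.round(p,4),np.round(C[i]),np.median(im[cv2.dilate((L==i).astype(np.uint8),np.ones((5,5)))>0],0))
    for r in cut_out('cover_glasses',c)[:1]:
        m=r['mask']&(d>0); P=X[m]; P=P[abs(P[:,2]-np.percentile(P[:,2],90))<0.004][:,:2]
        print(c,cv2.minAreaRect((P*1000).astype(np.float32)))
P=xyz('top',np.load('topd.npy')).reshape(-1,3)
for xs in np.arange(0.35,0.8,0.025):
    q=P[(abs(P[:,0]-xs)<.0125)&(P[:,2]>0.1)&(P[:,1]<0.15)]
    q2=q[q[:,2]>0.2]
    print(round(xs,3),'max y >0.1:',round(q[:,1].max(),3) if len(q) else None,'>.2', round(q2[:,1].max(),3) if len(q2) else None)
E
```

```text
top objective_blue 0.62 [265. 288.] med [0.43  0.184 0.032] top 38 [0.43  0.183 0.045]
top blob 12 [0.6642 0.1697 0.0439] [296. 163.] [190.  80.   0.]
top blob 38 [0.6493 0.2473 0.0449] [262. 169.] [243.5 235.  107.5]
top blob 14 [0.6342 0.0628 0.0459] [342. 177.] [39.5 38.5 37. ]
top blob 15 [0.5874 0.16   0.044 ] [300. 196.] [66.5 47.  36. ]
top blob 17 [0.5744 0.092  0.0443] [329. 202.] [189.  80.   0.]
top blob 38 [0.5138 0.1857 0.0449] [288. 228.] [231. 113. 107.]
top blob 38 [0.5091 0.1006 0.0449] [326. 231.] [114.5 197.  135. ]
top blob 40 [0.4295 0.1836 0.0452] [289. 265.] [127.  159.5 237. ]
top ((427.87530517578125, 95.49249267578125), (33.280677795410156, 32.33982849121094), 89.83988952636719)
side objective_blue 0.52 [155. 225.] med [0.44  0.186 0.027] top 27 [0.434 0.186 0.044]
side objective_red 0.82 [179. 226.] med [0.524 0.188 0.028] top 21 [0.518 0.188 0.044]
side objective_red 0.15 [211. 214.] med [0.609 0.16  0.038] top 169 [0.605 0.159 0.056]
side blob 31 [0.4331 0.1862 0.0441] [225. 147.] [134. 138. 149.]
side blob 40 [0.5128 0.1029 0.0438] [183. 175.] [136.5 149
[... 351 characters left out ...]
390625, 369.2027893066406), (54.76399230957031, 57.8231201171875), 82.19837188720703)
0.35 max y >0.1: -0.001 >.2 -0.023
0.375 max y >0.1: 0.002 >.2 -0.019
0.4 max y >0.1: 0.001 >.2 -0.019
0.425 max y >0.1: -0.017 >.2 -0.017
0.45 max y >0.1: -0.017 >.2 -0.017
0.475 max y >0.1: -0.017 >.2 -0.017
0.5 max y >0.1: -0.017 >.2 -0.017
0.525 max y >0.1: -0.018 >.2 -0.018
0.55 max y >0.1: 0.029 >.2 -0.026
0.575 max y >0.1: 0.031 >.2 -0.025
0.6 max y >0.1: 0.03 >.2 -0.026
0.625 max y >0.1: 0.075 >.2 0.075
0.65 max y >0.1: 0.075 >.2 0.075
0.675 max y >0.1: 0.075 >.2 0.075
0.7 max y >0.1: 0.075 >.2 0.075
0.725 max y >0.1: 0.075 >.2 0.075
0.75 max y >0.1: 0.075 >.2 0.075
0.775 max y >0.1: 0.075 >.2 0.075
```

>>> move_arm(
  rows=[
    {"tx":-26,"ty":-31,"tz":0,"rx":0,"ry":0,"rz":0,"grip":-0.3},
    {"tx":-26,"ty":-31,"tz":0,"rx":0,"ry":0,"rz":0,"grip":-0.3},
    {"tx":-26,"ty":-31,"tz":0,"rx":0,"ry":0,"rz":0,"grip":-0.3},
    {"tx":-26,"ty":-31,"tz":0,"rx":0,"ry":0,"rz":0,"grip":-0.3},
    {"tx":-26,"ty":-31,"tz":0,"rx":0,"ry":0,"rz":0,"grip":-0.3},
    {"tx":-26,"ty":-31,"tz":0,"rx":0,"ry":0,"rz":0,"grip":-0.3},
    {"tx":-26,"ty":-31,"tz":0,"rx":0,"ry":0,"rz":0,"grip":-0.3},
    {"tx":-26,"ty":-31,"tz":0,"rx":0,"ry":0,"rz":0,"grip":-0.3},
    {"tx":-26,"ty":-31,"tz":0,"rx":0,"ry":0,"rz":0,"grip":-0.3},
    {"tx":-26,"ty":-31,"tz":0,"rx":0,"ry":0,"rz":0,"grip":-0.3},
  ],
)

```text
clock: 3.27
eef_pos: [0.4304, -0.1987, 0.5505]
tool_rot: [-0.001, 0.835, -0.55, -0.008]
force: [2.5, -0.3, -0.3]
opening: 0.0555
```

```bash
cat >> h.py <<'E'
def go(tx,ty,tz,az=None,spd=40):
    """tool-frame total to reach TCP target; az in deg of tool x"""
    s=status.read_state(); R=Rotation.from_quat(np.array(s['tool_rot'])[[1,2,3,0]]).as_matrix()
    d=R.T@(np.array([tx,ty,tz])-s['eef_pos'])*1000
    a=np.degrees(np.arctan2(R[1,0],R[0,0]))
    tilt=np.degrees(np.arccos(min(1,-R[2,2])))
    print('t',round(s['clock'],2),'pos',np.round(s['eef_pos'],4),'az',round(a,1),'tilt',round(tilt,2),'open',round(s['opening'],4),'F',np.round(s['force'],1))
    print('shift tool mm',np.round(d,1),'norm',round(np.linalg.norm(d),1),'rz total',None if az is None else round(-np.radians(az-a),3))
    if az is not None:
        Rt=Rotation.from_euler('z',az,degrees=True).as_matrix()@np.diag([1,-1,-1])
        print('rotvec full',np.round(Rotation.from_matrix(R.T@Rt).as_rotvec(),3))
        print('shift in final-az frame',np.round(Rt.T@(np.array([tx,ty,tz])-s['eef_pos'])*1000,1))
E
python3 -c "
from h import *
go(.651,.2485,.2,-20)
print(status.read_state()['joint_pos'])"
```

```text
t 3.27 pos [ 0.4304 -0.1987  0.5505] az -66.7 tilt 0.88 open 0.0555 F [ 2.5 -0.3 -0.3]
shift tool mm [-318.6 -382.1  352.2] norm 609.5 rz total -0.815
rotvec full [ 0.001  0.016 -0.815]
shift in final-az frame [  54.3 -495.7  350.5]
[ 0.54557849  0.11411773 -0.26938577  1.41571092  0.02432474  1.62991895
 -0.88500801]
```

>>> move_arm(
  rows=[
    {"tx":-26,"ty":-31,"tz":0,"rx":0,"ry":0,"rz":0,"grip":-0.3},
    {"tx":-26,"ty":-31,"tz":0,"rx":0,"ry":0,"rz":0,"grip":-0.3},
    {"tx":-26,"ty":-31,"tz":0,"rx":0,"ry":0,"rz":0,"grip":-0.3},
    {"tx":-26,"ty":-31,"tz":0,"rx":0,"ry":0,"rz":0,"grip":-0.3},
    {"tx":-26,"ty":-31,"tz":0,"rx":0,"ry":0,"rz":0,"grip":-0.3},
    {"tx":-26,"ty":-31,"tz":0,"rx":0,"ry":0,"rz":0,"grip":-0.3},
    {"tx":-26,"ty":-31,"tz":0,"rx":0,"ry":0,"rz":0,"grip":-0.3},
    {"tx":-26,"ty":-31,"tz":0,"rx":0,"ry":0,"rz":0,"grip":-0.3},
    {"tx":-26,"ty":-31,"tz":0,"rx":0,"ry":0,"rz":0,"grip":-0.3},
    {"tx":-26,"ty":-31,"tz":0,"rx":0,"ry":0,"rz":0,"grip":-0.3},
  ],
)

```text
clock: 4.1
eef_pos: [0.6131, 0.1757, 0.5496]
tool_rot: [0.0, 0.834, -0.551, -0.008]
force: [0.7, -1.7, 0.1]
opening: 0.0552
```

```bash

python3 -c "
from h import *
go(.651,.2485,.2,-20)
print(status.read_state()['joint_pos'])"
```

```text
t 4.1 pos [0.6131 0.1757 0.5496] az -66.9 tilt 0.88 open 0.0552 F [ 0.7 -1.7  0.1]
shift tool mm [-47.8 -66.6 349.6] norm 359.1 rz total -0.819
rotvec full [ 0.004  0.015 -0.819]
shift in final-az frame [ 10.7 -81.4 349.6]
[-0.10447589  0.46103933 -0.48775654  0.97024648  0.20019061  1.76140549
 -1.67879755]
```

>>> move_arm(
  rows=[
    {"tx":-24,"ty":-32,"tz":0,"rx":0,"ry":0.015,"rz":0,"grip":-0.3},
    {"tx":-12,"ty":-17,"tz":10,"rx":0,"ry":0,"rz":0,"grip":-0.3},
    {"tx":0,"ty":0,"tz":36,"rx":0,"ry":0,"rz":-0.12,"grip":-0.3},
    {"tx":0,"ty":0,"tz":38,"rx":0,"ry":0,"rz":-0.12,"grip":-0.3},
    {"tx":0,"ty":0,"tz":38,"rx":0,"ry":0,"rz":-0.12,"grip":-0.3},
    {"tx":0,"ty":0,"tz":38,"rx":0,"ry":0,"rz":-0.12,"grip":-0.3},
    {"tx":0,"ty":0,"tz":38,"rx":0,"ry":0,"rz":-0.12,"grip":-0.3},
    {"tx":0,"ty":0,"tz":38,"rx":0,"ry":0,"rz":-0.12,"grip":-0.3},
    {"tx":0,"ty":0,"tz":38,"rx":0,"ry":0,"rz":-0.1,"grip":-0.3},
    {"tx":0,"ty":0,"tz":30,"rx":0,"ry":0,"rz":0,"grip":-0.3},
  ],
)

```text
clock: 4.93
eef_pos: [0.6414, 0.2434, 0.2298]
tool_rot: [0.0, 0.989, -0.151, -0.004]
force: [1.1, 0.1, 0.0]
opening: 0.0557
```

```bash

python3 -c "
from h import *
go(.651,.2485,.085,-20)
im,d=imaging.read_camera('side'); save('s1.png',cv2.resize(im,(800,600)))"
```

```text
t 4.93 pos [0.6414 0.2434 0.2298] az -17.4 tilt 0.46 open 0.0557 F [1.1 0.1 0. ]
shift tool mm [  8.8  -7.9 144.7] norm 145.2 rz total 0.046
rotvec full [0.002 0.008 0.046]
shift in final-az frame [  7.3  -8.1 144.8]
```

View pics/s1.png

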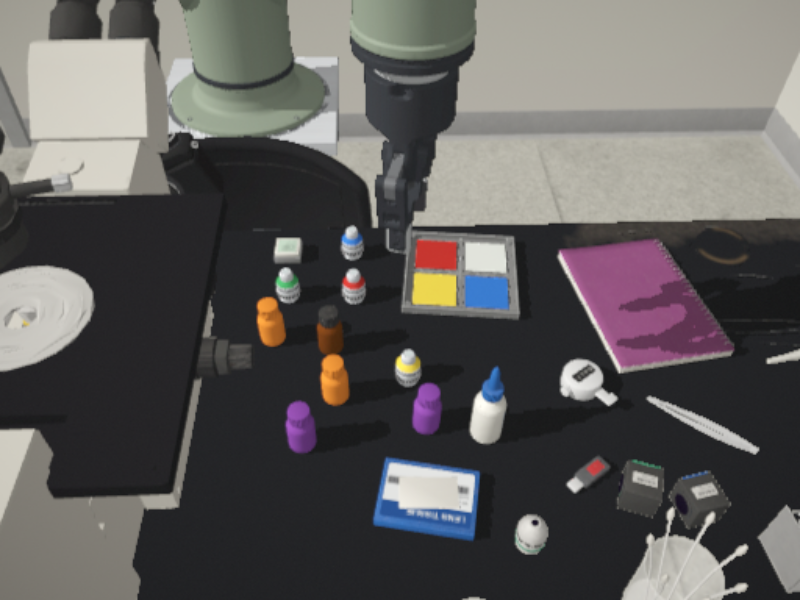

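The gripper is above yellow (408,368), and nothing has been disturbed. I'm descending to a pre-grasp height.

>>> move_arm(
  rows=[
    {"tx":5,"ty":-4,"tz":35,"rx":0,"ry":0.008,"rz":0.04,"grip":-0.3},
    {"tx":4,"ty":-4,"tz":35,"rx":0,"ry":0,"rz":0,"grip":-0.3},
    {"tx":0,"ty":0,"tz":35,"rx":0,"ry":0,"rz":0,"grip":-0.3},
    {"tx":0,"ty":0,"tz":25,"rx":0,"ry":0,"rz":0,"grip":-0.3},
    {"tx":0,"ty":0,"tz":10,"rx":0,"ry":0,"rz":0,"grip":-0.3},
    {"tx":0,"ty":0,"tz":0,"rx":0,"ry":0,"rz":0,"grip":-0.3},
    {"tx":0,"ty":0,"tz":0,"rx":0,"ry":0,"rz":0,"grip":-0.3},
    {"tx":0,"ty":0,"tz":0,"rx":0,"ry":0,"rz":0,"grip":-0.3},
    {"tx":0,"ty":0,"tz":0,"rx":0,"ry":0,"rz":0,"grip":-0.3},
    {"tx":0,"ty":0,"tz":0,"rx":0,"ry":0,"rz":0,"grip":-0.3},
  ],
)

```text
clock: 5.82
eef_pos: [0.6523, 0.2471, 0.0888]
tool_rot: [0.002, 0.984, -0.178, -0.001]
force: [-0.0, 0.4, -0.0]
opening: 0.0559
```

```bash

python3 -c "
from h import *
go(.651,.2485,.018,-20)
for c in ('side','top'):
  im,d=imaging.read_camera(c); save('y1'+c+'.png',cv2.resize(im[100:292,170:426],(800,600)))
a=cv2.imread('pics/y1side.png');b=cv2.imread('pics/y1top.png');cv2.imwrite('pics/y1.png',cv2.resize(np.hstack([a,b]),(800,300)))"
```

```text
t 5.82 pos [0.6523 0.2471 0.0888] az -20.5 tilt 0.27 open 0.0559 F [-0.   0.4 -0. ]
shift tool mm [-1.7 -1.2 70.8] norm 70.8 rz total -0.008
rotvec full [ 0.005  0.001 -0.008]
shift in final-az frame [-1.7 -0.9 70.8]
```

View pics/y1.png

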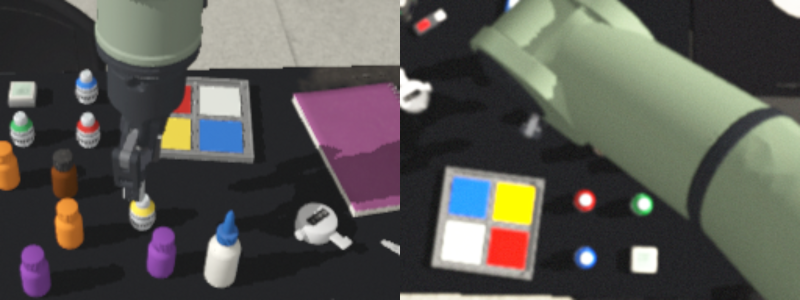

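>>> move_arm(
  rows=[
    {"tx":-2,"ty":-1,"tz":25,"rx":0,"ry":0,"rz":0,"grip":-0.3},
    {"tx":0,"ty":0,"tz":20,"rx":0,"ry":0,"rz":0,"grip":-0.3},
    {"tx":0,"ty":0,"tz":15,"rx":0,"ry":0,"rz":0,"grip":-0.3},
    {"tx":0,"ty":0,"tz":8,"rx":0,"ry":0,"rz":0,"grip":-0.3},
    {"tx":0,"ty":0,"tz":1,"rx":0,"ry":0,"rz":0,"grip":-0.3},
    {"tx":0,"ty":0,"tz":0,"rx":0,"ry":0,"rz":0,"grip":-0.3},
    {"tx":0,"ty":0,"tz":0,"rx":0,"ry":0,"rz":0,"grip":-0.3},
    {"tx":0,"ty":0,"tz":0,"rx":0,"ry":0,"rz":0,"grip":-0.3},
    {"tx":0,"ty":0,"tz":0,"rx":0,"ry":0,"rz":0,"grip":-0.3},
    {"tx":0,"ty":0,"tz":0,"rx":0,"ry":0,"rz":0,"grip":-0.3},
  ],
)

```text
clock: 6.75
eef_pos: [0.6541, 0.2496, 0.0235]
tool_rot: [-0.0, 0.984, -0.178, 0.003]
force: [0.6, 1.0, -0.0]
opening: 0.0555
```

```bash

python3 -c "
from h import *
go(.651,.2485,.018,-20)"
```

```text
t 6.75 pos [0.6541 0.2496 0.0235] az -20.6 tilt 0.29 open 0.0555 F [ 0.6  1.  -0. ]
shift tool mm [-2.5  2.1  5.5] norm 6.4 rz total -0.01
rotvec full [-0.001 -0.005 -0.01 ]
shift in final-az frame [-2.5  2.   5.5]
```

>>> move_arm(
  rows=[
    {"tx":-2,"ty":2,"tz":4,"rx":0,"ry":0,"rz":0,"grip":-0.3},
    {"tx":0,"ty":0,"tz":0,"rx":0,"ry":0,"rz":0,"grip":0.2},
    {"tx":0,"ty":0,"tz":0,"rx":0,"ry":0,"rz":0,"grip":0.4},
    {"tx":0,"ty":0,"tz":0,"rx":0,"ry":0,"rz":0,"grip":0.7},
    {"tx":0,"ty":0,"tz":0,"rx":0,"ry":0,"rz":0,"grip":1},
    {"tx":0,"ty":0,"tz":0,"rx":0,"ry":0,"rz":0,"grip":1},
    {"tx":0,"ty":0,"tz":0,"rx":0,"ry":0,"rz":0,"grip":1},
    {"tx":0,"ty":0,"tz":0,"rx":0,"ry":0,"rz":0,"grip":1},
    {"tx":0,"ty":0,"tz":0,"rx":0,"ry":0,"rz":0,"grip":1},
    {"tx":0,"ty":0,"tz":0,"rx":0,"ry":0,"rz":0,"grip":1},
  ],
)

```text
clock: 7.58
eef_pos: [0.6517, 0.2484, 0.0204]
tool_rot: [-0.0, 0.984, -0.179, 0.003]
force: [-0.5, 0.2, -0.2]
opening: 0.0267
```

```bash

python3 -c "
from h import *
go(.511,.293,.14,-6)
im,d=imaging.read_camera('side'); save('y2.png',cv2.resize(im[100:292,170:426],(800,600)))"
```

```text
t 7.58 pos [0.6517 0.2484 0.0204] az -20.6 tilt 0.37 open 0.0267 F [-0.5  0.2 -0.2]
shift tool mm [-146.7    7.4 -120.6] norm 190.0 rz total -0.254
rotvec full [-0.001 -0.006 -0.254]
shift in final-az frame [-144.6  -29.7 -119.6]
```

View pics/y2.png

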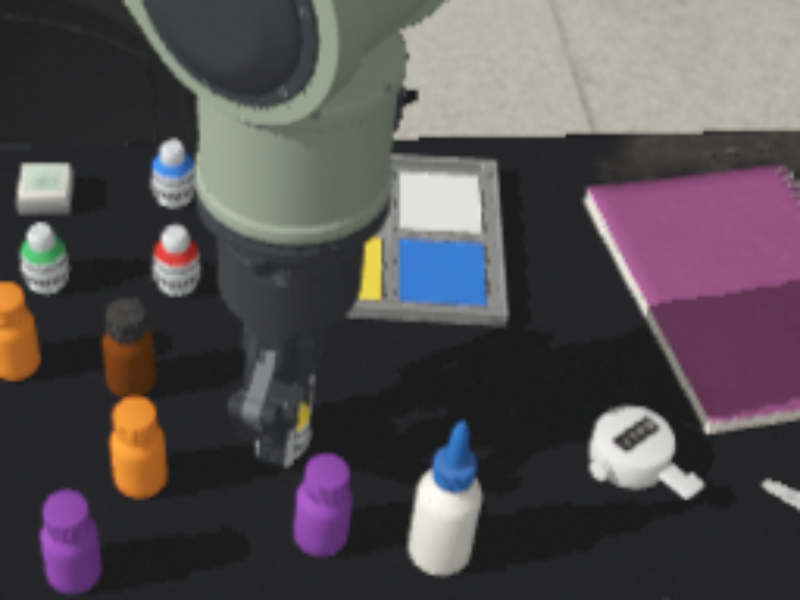

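>>> move_arm(
  rows=[
    {"tx":0,"ty":0,"tz":-20,"rx":0,"ry":0,"rz":0,"grip":1},
    {"tx":0,"ty":0,"tz":-35,"rx":0,"ry":0,"rz":0,"grip":1},
    {"tx":0,"ty":0,"tz":-35,"rx":0,"ry":0,"rz":-0.08,"grip":1},
    {"tx":0,"ty":0,"tz":-25,"rx":0,"ry":0,"rz":-0.1,"grip":1},
    {"tx":-20,"ty":-4,"tz":0,"rx":0,"ry":0,"rz":-0.05,"grip":1},
    {"tx":-35,"ty":-7,"tz":0,"rx":0,"ry":0,"rz":0,"grip":1},
    {"tx":-35,"ty":-7,"tz":0,"rx":0,"ry":0,"rz":0,"grip":1},
    {"tx":-30,"ty":-7,"tz":0,"rx":0,"ry":0,"rz":0,"grip":1},
    {"tx":-12,"ty":-2,"tz":0,"rx":0,"ry":0,"rz":0,"grip":1},
    {"tx":0,"ty":0,"tz":0,"rx":0,"ry":0,"rz":0,"grip":1},
  ],
)

```text
clock: 8.47
eef_pos: [0.5181, 0.2919, 0.1385]
tool_rot: [0.001, 0.998, -0.06, 0.003]
force: [-0.1, 0.5, -1.7]
opening: 0.0269
```

```bash

python3 -c "
from h import *
go(.511,.293,.0275,-6)
im,d=imaging.read_camera('side'); save('y3.png',cv2.resize(im[100:292,170:426],(800,600)))
X=xyz('side',d)
for r in cut_out('objective_yellow','side')[:2]:
  P=X[r['mask']&(d>0)]; print(r['conf'],r['point'],np.round(np.median(P,0),3),np.round(P.min(0),3),np.round(P.max(0),3))
"
```

```text
t 8.47 pos [0.5181 0.2919 0.1385] az -6.9 tilt 0.32 open 0.0269 F [-0.1  0.5 -1.7]
shift tool mm [ -7.8  -0.3 111. ] norm 111.2 rz total -0.015
rotvec full [ 0.001 -0.005 -0.015]
shift in final-az frame [ -7.2  -0.3 111. ]
```

View pics/y3.png

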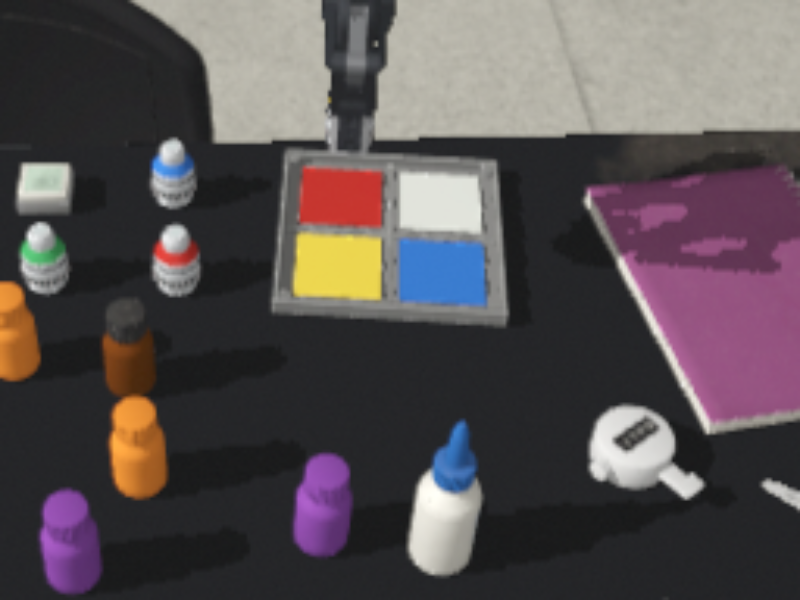

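>>> move_arm(
  rows=[
    {"tx":-4,"ty":0,"tz":25,"rx":0,"ry":0,"rz":0,"grip":1},
    {"tx":-3,"ty":0,"tz":30,"rx":0,"ry":0,"rz":0,"grip":1},
    {"tx":0,"ty":0,"tz":25,"rx":0,"ry":0,"rz":0,"grip":1},
    {"tx":0,"ty":0,"tz":14,"rx":0,"ry":0,"rz":0,"grip":1},
    {"tx":0,"ty":0,"tz":5,"rx":0,"ry":0,"rz":0,"grip":1},
    {"tx":0,"ty":0,"tz":0,"rx":0,"ry":0,"rz":0,"grip":1},
    {"tx":0,"ty":0,"tz":0,"rx":0,"ry":0,"rz":0,"grip":1},
    {"tx":0,"ty":0,"tz":0,"rx":0,"ry":0,"rz":0,"grip":1},
    {"tx":0,"ty":0,"tz":0,"rx":0,"ry":0,"rz":0,"grip":1},
    {"tx":0,"ty":0,"tz":0,"rx":0,"ry":0,"rz":0,"grip":1},
  ],
)

```text
clock: 9.4
eef_pos: [0.5245, 0.2895, 0.0388]
tool_rot: [-0.001, 0.998, -0.066, 0.007]
force: [0.1, -1.1, -1.6]
opening: 0.0269
```

```bash

python3 -c "
from h import *
go(.511,.293,.0275,-6)
im,d=imaging.read_camera('side'); save('y4.png',cv2.resize(im[120:216,236:364],(800,600)))
"
```

```text
t 9.4 pos [0.5245 0.2895 0.0388] az -7.5 tilt 0.84 open 0.0269 F [ 0.1 -1.1 -1.6]
shift tool mm [-14.   -1.7  11.1] norm 17.9 rz total -0.026
rotvec full [-0.002 -0.014 -0.026]
shift in final-az frame [-13.7  -2.1  11.3]
```

View pics/y4.png

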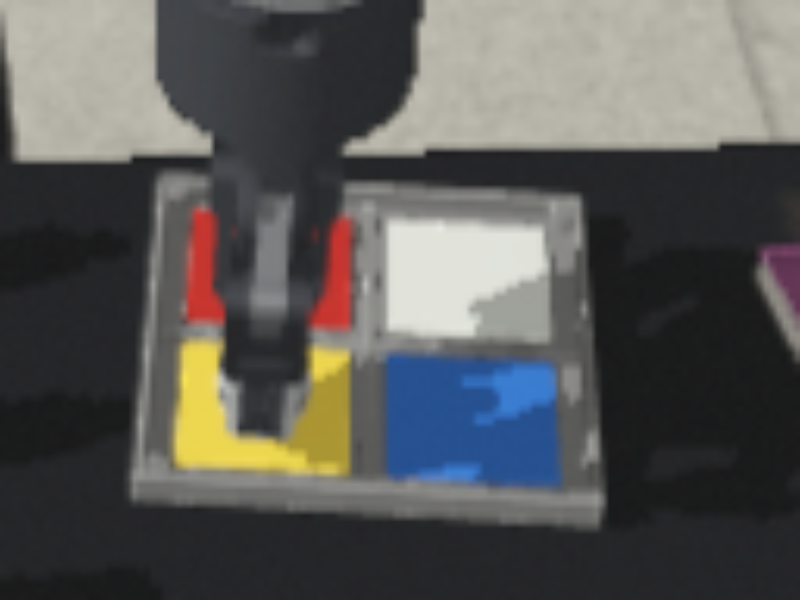

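>>> move_arm(
  rows=[
    {"tx":-8,"ty":-1,"tz":0,"rx":0,"ry":-0.014,"rz":-0.02,"grip":1},
    {"tx":-5,"ty":-1,"tz":0,"rx":0,"ry":0,"rz":0,"grip":1},
    {"tx":0,"ty":0,"tz":0,"rx":0,"ry":0,"rz":0,"grip":1},
    {"tx":0,"ty":0,"tz":0,"rx":0,"ry":0,"rz":0,"grip":1},
    {"tx":0,"ty":0,"tz":5,"rx":0,"ry":0,"rz":0,"grip":1},
    {"tx":0,"ty":0,"tz":0,"rx":0,"ry":0,"rz":0,"grip":1},
    {"tx":0,"ty":0,"tz":0,"rx":0,"ry":0,"rz":0,"grip":1},
    {"tx":0,"ty":0,"tz":0,"rx":0,"ry":0,"rz":0,"grip":1},
    {"tx":0,"ty":0,"tz":0,"rx":0,"ry":0,"rz":0,"grip":1},
    {"tx":0,"ty":0,"tz":0,"rx":0,"ry":0,"rz":0,"grip":1},
  ],
)

```text
clock: 10.28
eef_pos: [0.5108, 0.294, 0.0344]
tool_rot: [-0.002, 0.999, -0.054, 0.0]
force: [0.9, 0.3, -1.7]
opening: 0.027
```

```bash

python3 -c "
from h import *
go(.511,.293,.0275,-6)
"
```

```text
t 10.28 pos [0.5108 0.294  0.0344] az -6.2 tilt 0.19 open 0.027 F [ 0.9  0.3 -1.7]
shift tool mm [0.3 0.9 6.9] norm 7.0 rz total -0.004
rotvec full [-0.003 -0.001 -0.004]
shift in final-az frame [0.3 0.9 6.9]
```

>>> move_arm(
  rows=[
    {"tx":0,"ty":1,"tz":4,"rx":0,"ry":0,"rz":0,"grip":1},
    {"tx":0,"ty":0,"tz":3,"rx":0,"ry":0,"rz":0,"grip":1},
    {"tx":0,"ty":0,"tz":1,"rx":0,"ry":0,"rz":0,"grip":1},
    {"tx":0,"ty":0,"tz":0,"rx":0,"ry":0,"rz":0,"grip":1},
    {"tx":0,"ty":0,"tz":0,"rx":0,"ry":0,"rz":0,"grip":1},
    {"tx":0,"ty":0,"tz":0,"rx":0,"ry":0,"rz":0,"grip":1},
    {"tx":0,"ty":0,"tz":0,"rx":0,"ry":0,"rz":0,"grip":1},
    {"tx":0,"ty":0,"tz":0,"rx":0,"ry":0,"rz":0,"grip":1},
    {"tx":0,"ty":0,"tz":0,"rx":0,"ry":0,"rz":0,"grip":1},
    {"tx":0,"ty":0,"tz":0,"rx":0,"ry":0,"rz":0,"grip":1},
  ],
)

```text
clock: 11.12
eef_pos: [0.5111, 0.2931, 0.0273]
tool_rot: [-0.002, 0.999, -0.054, 0.001]
force: [-2.0, -2.0, 4.2]
opening: 0.0268
```

```bash

python3 -c "
from h import *
go(.511,.293,.0275,-6)
"
```

```text
t 11.12 pos [0.5111 0.2931 0.0273] az -6.2 tilt 0.23 open 0.0268 F [-2.  -2.   4.2]
shift tool mm [-0.1  0.1 -0.2] norm 0.3 rz total -0.004
rotvec full [-0.003 -0.002 -0.004]
shift in final-az frame [-0.1  0.1 -0.2]
```

>>> move_arm(
  rows=[
    {"tx":0,"ty":0,"tz":0,"rx":0,"ry":0,"rz":0,"grip":0.3},
    {"tx":0,"ty":0,"tz":0,"rx":0,"ry":0,"rz":0,"grip":0},
    {"tx":0,"ty":0,"tz":0,"rx":0,"ry":0,"rz":0,"grip":0},
    {"tx":0,"ty":0,"tz":0,"rx":0,"ry":0,"rz":0,"grip":0},
    {"tx":0,"ty":0,"tz":-10,"rx":0,"ry":0,"rz":0,"grip":0},
    {"tx":0,"ty":0,"tz":-20,"rx":0,"ry":0,"rz":0,"grip":0},
    {"tx":0,"ty":0,"tz":-30,"rx":0,"ry":0,"rz":0,"grip":-0.1},
    {"tx":0,"ty":0,"tz":-40,"rx":0,"ry":0,"rz":0,"grip":-0.3},
    {"tx":0,"ty":0,"tz":-20,"rx":0,"ry":0,"rz":0,"grip":-0.3},
    {"tx":0,"ty":0,"tz":0,"rx":0,"ry":0,"rz":0,"grip":-0.3},
  ],
)

```text
clock: 11.95
eef_pos: [0.5091, 0.2927, 0.1531]
tool_rot: [-0.001, 0.999, -0.053, -0.001]
force: [-0.3, 0.4, 0.3]
opening: 0.0553
```

```bash

python3 -c "
from h import *
go(.4315,.185,.14,-6)
im,d=imaging.read_camera('side'); save('y5.png',cv2.resize(im[120:216,216:344],(800,600)))
X=xyz('side',d)
for n in('objective_yellow','pad_yellow'):
  for r in cut_out(n,'side')[:2]:
    P=X[r['mask']&(d>0)]; print(n,r['conf'],r['point'],np.round(np.median(P,0),3),np.round(P[P[:,2]>P[:,2].max()-.006].mean(0),4))
"
```

```text
t 11.95 pos [0.5091 0.2927 0.1531] az -6.1 tilt 0.15 open 0.0553 F [-0.3  0.4  0.3]
shift tool mm [-65.6 115.4  13.1] norm 133.4 rz total -0.002
rotvec full [-0.002  0.002 -0.002]
shift in final-az frame [-65.9 115.3  13.1]
objective_yellow 0.57 [180.2, 278.5] [0.519 0.293 0.035] [0.5129 0.2942 0.051 ]
pad_yellow 0.67 [192.0, 278.4] [0.521 0.29  0.007] [0.5192 0.2967 0.0098]
```

View pics/y5.png

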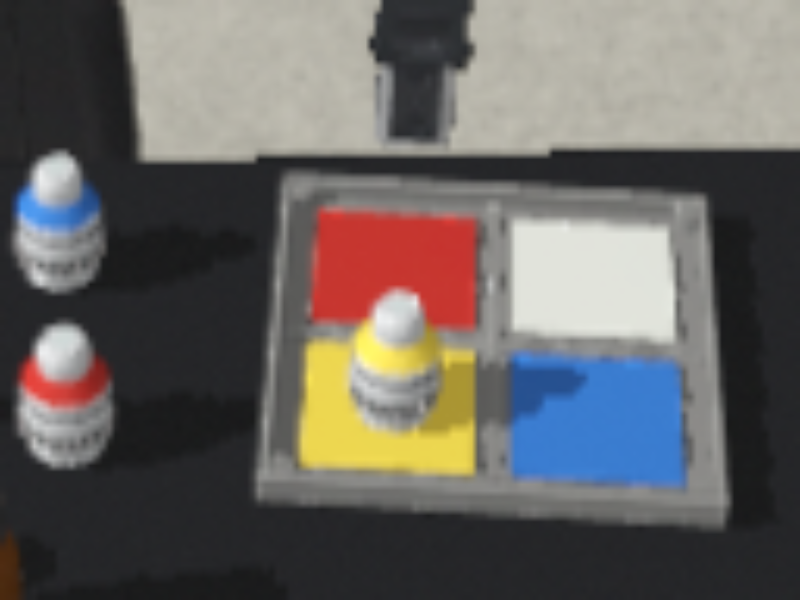

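Yellow stands upright in the middle of its pad (nose at about 398,320 in the crop). Blue is next.

>>> move_arm(
  rows=[
    {"tx":-15,"ty":26,"tz":0,"rx":0,"ry":0,"rz":0,"grip":-0.3},
    {"tx":-18,"ty":33,"tz":0,"rx":0,"ry":0,"rz":0,"grip":-0.3},
    {"tx":-18,"ty":33,"tz":0,"rx":0,"ry":0,"rz":0,"grip":-0.3},
    {"tx":-13,"ty":18,"tz":5,"rx":0,"ry":0,"rz":0,"grip":-0.3},
    {"tx":-2,"ty":0,"tz":20,"rx":0,"ry":0,"rz":0,"grip":-0.3},
    {"tx":-2,"ty":0,"tz":20,"rx":0,"ry":0,"rz":0,"grip":-0.3},
    {"tx":-2,"ty":0,"tz":12,"rx":0,"ry":0,"rz":0,"grip":-0.3},
    {"tx":0,"ty":0,"tz":0,"rx":0,"ry":0,"rz":0,"grip":-0.3},
    {"tx":0,"ty":0,"tz":0,"rx":0,"ry":0,"rz":0,"grip":-0.3},
    {"tx":0,"ty":0,"tz":0,"rx":0,"ry":0,"rz":0,"grip":-0.3},
  ],
)

```text
clock: 12.93
eef_pos: [0.4159, 0.1821, 0.0828]
tool_rot: [0.003, 0.999, -0.053, -0.01]
force: [-0.7, -0.5, 0.4]
opening: 0.0556
```

```bash

python3 -c "
from h import *
go(.4315,.185,.02,-6)
print(status.read_state()['joint_pos'])"
```

```text
t 12.93 pos [0.4159 0.1821 0.0828] az -6.1 tilt 1.25 open 0.0556 F [-0.7 -0.5  0.4]
shift tool mm [16.5 -5.  62.4] norm 64.8 rz total -0.001
rotvec full [ 0.007  0.021 -0.001]
shift in final-az frame [15.2 -4.5 62.8]
[-0.05361803  0.60787698 -0.63503298  2.12306269  0.60775776  0.61948025
 -1.22628224]
```

>>> move_arm(
  rows=[
    {"tx":9,"ty":-3,"tz":0,"rx":0.007,"ry":0.02,"rz":0,"grip":-0.3},
    {"tx":6,"ty":-2,"tz":0,"rx":0,"ry":0,"rz":0,"grip":-0.3},
    {"tx":0,"ty":0,"tz":0,"rx":0,"ry":0,"rz":0,"grip":-0.3},
    {"tx":0,"ty":0,"tz":12,"rx":0,"ry":0,"rz":0,"grip":-0.3},
    {"tx":0,"ty":0,"tz":14,"rx":0,"ry":0,"rz":0,"grip":-0.3},
    {"tx":0,"ty":0,"tz":14,"rx":0,"ry":0,"rz":0,"grip":-0.3},
    {"tx":0,"ty":0,"tz":10,"rx":0,"ry":0,"rz":0,"grip":-0.3},
    {"tx":0,"ty":0,"tz":4,"rx":0,"ry":0,"rz":0,"grip":-0.3},
    {"tx":0,"ty":0,"tz":0,"rx":0,"ry":0,"rz":0,"grip":-0.3},
    {"tx":0,"ty":0,"tz":0,"rx":0,"ry":0,"rz":0,"grip":-0.3},
  ],
)

```text
clock: 13.77
eef_pos: [0.4361, 0.1871, 0.0269]
tool_rot: [-0.001, 0.999, -0.053, 0.003]
force: [-0.3, -0.9, 0.5]
opening: 0.0553
```

```bash

python3 -c "
from h import *
go(.4315,.185,.02,-6)
im,d=imaging.read_camera('side'); save('b1.png',cv2.resize(im[110:206,156:284],(800,600)))"
```

```text
t 13.77 pos [0.4361 0.1871 0.0269] az -6.1 tilt 0.39 open 0.0553 F [-0.3 -0.9  0.5]
shift tool mm [-4.4  2.6  6.9] norm 8.6 rz total -0.002
rotvec full [-0.003 -0.006 -0.002]
shift in final-az frame [-4.4  2.6  6.9]
```

View pics/b1.png

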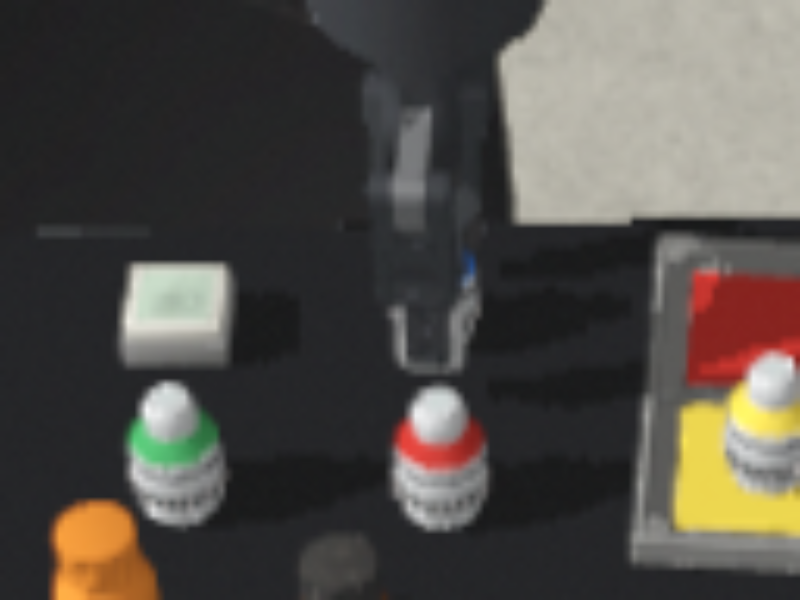

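>>> move_arm(
  rows=[
    {"tx":-4,"ty":2,"tz":4,"rx":0,"ry":0,"rz":0,"grip":-0.3},
    {"tx":0,"ty":0,"tz":2,"rx":0,"ry":0,"rz":0,"grip":-0.1},
    {"tx":0,"ty":0,"tz":0,"rx":0,"ry":0,"rz":0,"grip":0.2},
    {"tx":0,"ty":0,"tz":0,"rx":0,"ry":0,"rz":0,"grip":0.5},
    {"tx":0,"ty":0,"tz":0,"rx":0,"ry":0,"rz":0,"grip":1},
    {"tx":0,"ty":0,"tz":0,"rx":0,"ry":0,"rz":0,"grip":1},
    {"tx":0,"ty":0,"tz":0,"rx":0,"ry":0,"rz":0,"grip":1},
    {"tx":0,"ty":0,"tz":0,"rx":0,"ry":0,"rz":0,"grip":1},
    {"tx":0,"ty":0,"tz":0,"rx":0,"ry":0,"rz":0,"grip":1},
    {"tx":0,"ty":0,"tz":0,"rx":0,"ry":0,"rz":0,"grip":1},
  ],
)

```text
clock: 14.65
eef_pos: [0.4326, 0.1855, 0.0225]
tool_rot: [-0.002, 0.999, -0.054, 0.005]
force: [0.1, -0.1, -2.2]
opening: 0.0271
```

```bash

python3 -c "
from h import *
go(.5175,.3605,.14,-6)"
```

```text
t 14.65 pos [0.4326 0.1855 0.0225] az -6.2 tilt 0.58 open 0.0271 F [ 0.1 -0.1 -2.2]
shift tool mm [  66.6 -183.6 -116.1] norm 227.2 rz total -0.003
rotvec full [-0.005 -0.009 -0.003]
shift in final-az frame [  66.1 -182.9 -117.5]
```

>>> move_arm(
  rows=[
    {"tx":0,"ty":0,"tz":-20,"rx":0,"ry":0,"rz":0,"grip":1},
    {"tx":0,"ty":0,"tz":-35,"rx":0,"ry":0,"rz":0,"grip":1},
    {"tx":0,"ty":0,"tz":-35,"rx":0,"ry":0,"rz":0,"grip":1},
    {"tx":4,"ty":-10,"tz":-25,"rx":0,"ry":0,"rz":0,"grip":1},
    {"tx":13,"ty":-36,"tz":0,"rx":0,"ry":0,"rz":0,"grip":1},
    {"tx":13,"ty":-36,"tz":0,"rx":0,"ry":0,"rz":0,"grip":1},
    {"tx":13,"ty":-36,"tz":0,"rx":0,"ry":0,"rz":0,"grip":1},
    {"tx":13,"ty":-36,"tz":0,"rx":0,"ry":0,"rz":0,"grip":1},
    {"tx":8,"ty":-16,"tz":0,"rx":0,"ry":0,"rz":0,"grip":1},
    {"tx":0,"ty":0,"tz":0,"rx":0,"ry":0,"rz":0,"grip":1},
  ],
)

```text
clock: 15.48
eef_pos: [0.5155, 0.3511, 0.1437]
tool_rot: [-0.001, 0.998, -0.056, 0.003]
force: [-0.5, 0.4, -1.8]
opening: 0.0271
```

```bash

python3 -c "
from h import *
go(.5175,.3605,.0295,-6)"
```

```text
t 15.48 pos [0.5155 0.3511 0.1437] az -6.5 tilt 0.36 open 0.0271 F [-0.5  0.4 -1.8]
shift tool mm [  0.2  -9.3 114.2] norm 114.6 rz total -0.008
rotvec full [-0.002 -0.006 -0.008]
shift in final-az frame [  1.   -9.6 114.2]
```

>>> move_arm(
  rows=[
    {"tx":0,"ty":-5,"tz":10,"rx":0,"ry":0,"rz":0,"grip":1},
    {"tx":-2,"ty":-3,"tz":25,"rx":0,"ry":0,"rz":0,"grip":1},
    {"tx":-3,"ty":0,"tz":25,"rx":0,"ry":0,"rz":0,"grip":1},
    {"tx":-3,"ty":0,"tz":20,"rx":0,"ry":0,"rz":0,"grip":1},
    {"tx":-2,"ty":0,"tz":12,"rx":0,"ry":-0.005,"rz":0,"grip":1},
    {"tx":0,"ty":0,"tz":5,"rx":0,"ry":0,"rz":0,"grip":1},
    {"tx":0,"ty":0,"tz":0,"rx":0,"ry":0,"rz":0,"grip":1},
    {"tx":0,"ty":0,"tz":0,"rx":0,"ry":0,"rz":0,"grip":1},
    {"tx":0,"ty":0,"tz":0,"rx":0,"ry":0,"rz":0,"grip":1},
    {"tx":0,"ty":0,"tz":0,"rx":0,"ry":0,"rz":0,"grip":1},
  ],
)

```text
clock: 16.32
eef_pos: [0.5059, 0.3586, 0.041]
tool_rot: [-0.001, 0.998, -0.057, 0.0]
force: [0.3, 0.7, -0.8]
opening: 0.0266
```

```bash

python3 -c "
from h import *
go(.5175,.3605,.0295,-6)"
```

```text
t 16.32 pos [0.5059 0.3586 0.041 ] az -6.5 tilt 0.06 open 0.0266 F [ 0.3  0.7 -0.8]
shift tool mm [11.3 -3.2 11.5] norm 16.5 rz total -0.009
rotvec full [-0.001 -0.    -0.009]
shift in final-az frame [11.4 -3.1 11.5]
```

>>> move_arm(
  rows=[
    {"tx":7,"ty":-2,"tz":0,"rx":0,"ry":0,"rz":0,"grip":1},
    {"tx":4,"ty":-1,"tz":0,"rx":0,"ry":0,"rz":0,"grip":1},
    {"tx":0,"ty":0,"tz":0,"rx":0,"ry":0,"rz":0,"grip":1},
    {"tx":0,"ty":0,"tz":0,"rx":0,"ry":0,"rz":0,"grip":1},
    {"tx":0,"ty":0,"tz":5,"rx":0,"ry":0,"rz":0,"grip":1},
    {"tx":0,"ty":0,"tz":0,"rx":0,"ry":0,"rz":0,"grip":1},
    {"tx":0,"ty":0,"tz":0,"rx":0,"ry":0,"rz":0,"grip":1},
    {"tx":0,"ty":0,"tz":0,"rx":0,"ry":0,"rz":0,"grip":1},
    {"tx":0,"ty":0,"tz":0,"rx":0,"ry":0,"rz":0,"grip":1},
    {"tx":0,"ty":0,"tz":0,"rx":0,"ry":0,"rz":0,"grip":1},
  ],
)

```text
clock: 17.15
eef_pos: [0.5199, 0.361, 0.038]
tool_rot: [-0.002, 0.998, -0.057, 0.002]
force: [-0.2, -0.0, -0.7]
opening: 0.0266
```

```bash

python3 -c "
from h import *
go(.5175,.3605,.0295,-6)"
```

```text
t 17.15 pos [0.5199 0.361  0.038 ] az -6.6 tilt 0.26 open 0.0266 F [-0.2 -0.  -0.7]
shift tool mm [-2.4  0.8  8.5] norm 8.9 rz total -0.01
rotvec full [-0.003 -0.003 -0.01 ]
shift in final-az frame [-2.3  0.7  8.5]
```

>>> move_arm(
  rows=[
    {"tx":-2,"ty":0,"tz":4,"rx":0,"ry":0,"rz":0,"grip":1},
    {"tx":0,"ty":0,"tz":4,"rx":0,"ry":0,"rz":0,"grip":1},
    {"tx":0,"ty":0,"tz":2,"rx":0,"ry":0,"rz":0,"grip":1},
    {"tx":0,"ty":0,"tz":0,"rx":0,"ry":0,"rz":0,"grip":1},
    {"tx":0,"ty":0,"tz":0,"rx":0,"ry":0,"rz":0,"grip":1},
    {"tx":0,"ty":0,"tz":0,"rx":0,"ry":0,"rz":0,"grip":1},
    {"tx":0,"ty":0,"tz":0,"rx":0,"ry":0,"rz":0,"grip":1},
    {"tx":0,"ty":0,"tz":0,"rx":0,"ry":0,"rz":0,"grip":1},
    {"tx":0,"ty":0,"tz":0,"rx":0,"ry":0,"rz":0,"grip":1},
    {"tx":0,"ty":0,"tz":0,"rx":0,"ry":0,"rz":0,"grip":1},
  ],
)

```text
clock: 17.98
eef_pos: [0.518, 0.3615, 0.029]
tool_rot: [-0.001, 0.998, -0.057, 0.003]
force: [-1.5, -1.4, 5.4]
opening: 0.027
```

```bash

python3 -c "
from h import *
go(.5175,.3605,.0295,-6)"
```

```text
t 17.98 pos [0.518  0.3615 0.029 ] az -6.6 tilt 0.35 open 0.027 F [-1.5 -1.4  5.4]
shift tool mm [-0.4  1.  -0.5] norm 1.2 rz total -0.01
rotvec full [-0.003 -0.005 -0.01 ]
shift in final-az frame [-0.4  1.  -0.5]
```

Contact made. Releasing and lifting.

>>> move_arm(
  rows=[
    {"tx":0,"ty":0,"tz":0,"rx":0,"ry":0,"rz":0,"grip":0.3},
    {"tx":0,"ty":0,"tz":0,"rx":0,"ry":0,"rz":0,"grip":0},
    {"tx":0,"ty":0,"tz":0,"rx":0,"ry":0,"rz":0,"grip":0},
    {"tx":0,"ty":0,"tz":0,"rx":0,"ry":0,"rz":0,"grip":0},
    {"tx":0,"ty":0,"tz":-10,"rx":0,"ry":0,"rz":0,"grip":0},
    {"tx":0,"ty":0,"tz":-20,"rx":0,"ry":0,"rz":0,"grip":0},
    {"tx":0,"ty":0,"tz":-30,"rx":0,"ry":0,"rz":0,"grip":-0.1},
    {"tx":0,"ty":0,"tz":-40,"rx":0,"ry":0,"rz":0,"grip":-0.3},
    {"tx":0,"ty":0,"tz":-20,"rx":0,"ry":0,"rz":0,"grip":-0.3},
    {"tx":0,"ty":0,"tz":0,"rx":0,"ry":0,"rz":0,"grip":-0.3},
  ],
)

```text
clock: 18.82
eef_pos: [0.5156, 0.3611, 0.1546]
tool_rot: [-0.001, 0.998, -0.056, 0.001]
force: [0.2, 0.7, 0.3]
opening: 0.0557
```

```bash

python3 -c "
from h import *
go(.5995,.1575,.15,-6)
im,d=imaging.read_camera('side'); save('b5.png',cv2.resize(im[110:254,156:348],(800,600)))
X=xyz('side',d)
for n in('objective_blue','oil_bottle'):
  for r in cut_out(n,'side')[:5]:
    P=X[r['mask']&(d>0)]; print(n,r['conf'],r['point'],np.round(np.median(P,0),3),np.round(P[P[:,2]>P[:,2].max()-.006].mean(0),4))
"
```

```text
t 18.82 pos [0.5156 0.3611 0.1546] az -6.5 tilt 0.09 open 0.0557 F [0.2 0.7 0.3]
shift tool mm [106.2 192.9   4.5] norm 220.3 rz total -0.008
rotvec full [-0.001 -0.001 -0.008]
shift in final-az frame [104.7 193.8   4.6]
objective_blue 0.58 [182.3, 313.4] [0.526 0.36  0.034] [0.5209 0.3614 0.0509]
oil_bottle 0.9 [258.8, 273.4] [0.727 0.266 0.041] [0.7197 0.2672 0.0612]
oil_bottle 0.87 [208.4, 171.2] [0.593 0.089 0.039] [0.5859 0.0878 0.0611]
oil_bottle 0.72 [212.4, 212.5] [0.609 0.16  0.039] [0.6008 0.1591 0.0611]
oil_bottle 0.71 [244.6, 211.3] [0.684 0.166 0.04 ] [0.6766 0.1658 0.0612]
oil_bottle 0.71 [276.4, 190.3] [0.745 0.132 0.04 ] [0.7376 0.131  0.0611]
```

View pics/b5.png

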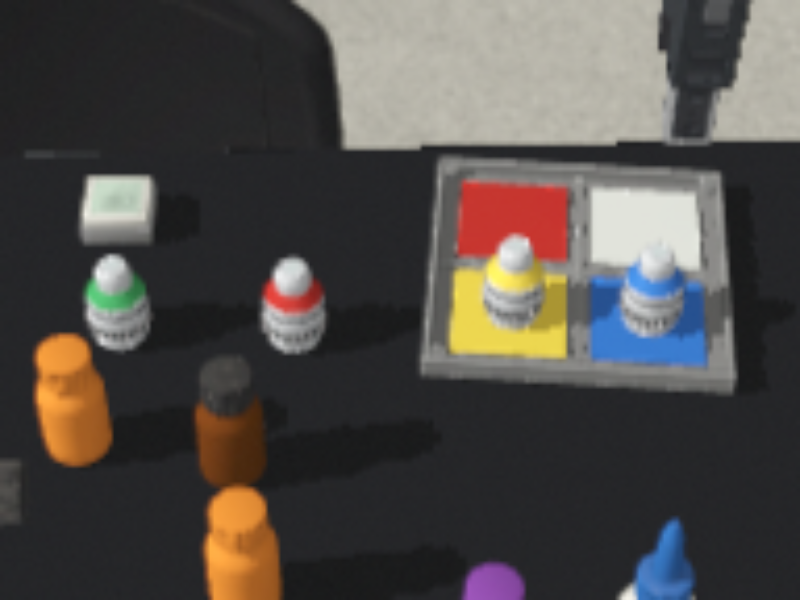

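>>> move_arm(
  rows=[
    {"tx":14,"ty":25,"tz":0,"rx":0,"ry":0,"rz":0,"grip":-0.3},
    {"tx":19,"ty":34,"tz":0,"rx":0,"ry":0,"rz":0,"grip":-0.3},
    {"tx":19,"ty":34,"tz":0,"rx":0,"ry":0,"rz":0,"grip":-0.3},
    {"tx":19,"ty":34,"tz":0,"rx":0,"ry":0,"rz":0,"grip":-0.3},
    {"tx":19,"ty":34,"tz":0,"rx":0,"ry":0,"rz":0,"grip":-0.3},
    {"tx":12,"ty":22,"tz":0,"rx":0,"ry":0,"rz":0,"grip":-0.3},
    {"tx":4,"ty":5,"tz":0,"rx":0,"ry":0,"rz":0,"grip":-0.3},
    {"tx":0,"ty":0,"tz":0,"rx":0,"ry":0,"rz":0,"grip":-0.3},
    {"tx":0,"ty":0,"tz":0,"rx":0,"ry":0,"rz":0,"grip":-0.3},
    {"tx":0,"ty":0,"tz":0,"rx":0,"ry":0,"rz":0,"grip":-0.3},
  ],
)

```text
clock: 19.8
eef_pos: [0.5957, 0.1532, 0.1385]
tool_rot: [0.003, 0.999, -0.053, -0.01]
force: [0.1, -0.5, -0.2]
opening: 0.0554
```

```bash

python3 -c "
from h import *
go(.599,.1575,.032,-6)
im,d=imaging.read_camera('side'); save('o1s.png',cv2.resize(im,(800,600)))
"
```

```text
t 19.8 pos [0.5957 0.1532 0.1385] az -6.1 tilt 1.16 open 0.0554 F [ 0.1 -0.5 -0.2]
shift tool mm [  4.9  -5.3 106.3] norm 106.6 rz total -0.002
rotvec full [ 0.007  0.019 -0.002]
shift in final-az frame [  2.9  -4.6 106.5]
```

View pics/o1s.png

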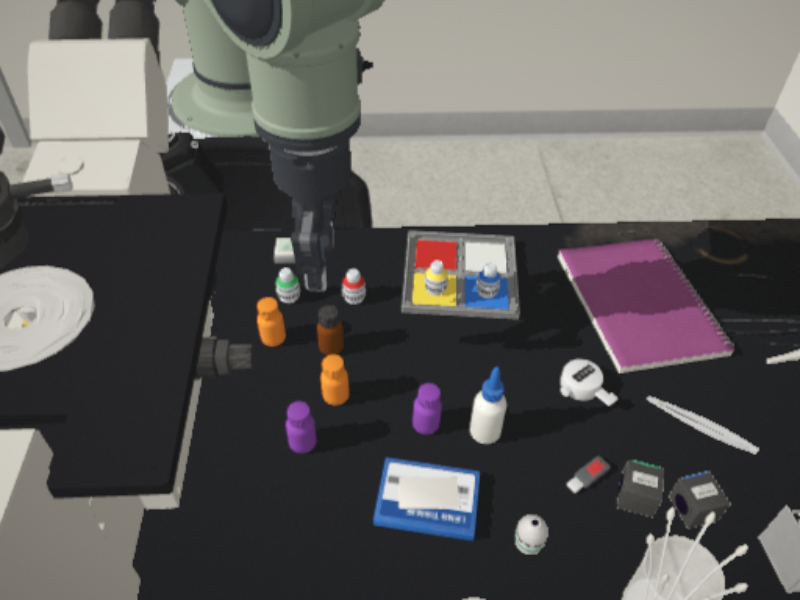

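>>> move_arm(
  rows=[
    {"tx":3,"ty":-3,"tz":0,"rx":0.007,"ry":0.019,"rz":0,"grip":-0.3},
    {"tx":0,"ty":-2,"tz":10,"rx":0,"ry":0,"rz":0,"grip":-0.3},
    {"tx":0,"ty":0,"tz":18,"rx":0,"ry":0,"rz":0,"grip":-0.3},
    {"tx":0,"ty":0,"tz":16,"rx":0,"ry":0,"rz":0,"grip":-0.3},
    {"tx":0,"ty":0,"tz":5,"rx":0,"ry":0,"rz":0,"grip":-0.3},
    {"tx":0,"ty":0,"tz":0,"rx":0,"ry":0,"rz":0,"grip":-0.3},
    {"tx":0,"ty":0,"tz":0,"rx":0,"ry":0,"rz":0,"grip":-0.3},
    {"tx":0,"ty":0,"tz":0,"rx":0,"ry":0,"rz":0,"grip":-0.3},
    {"tx":0,"ty":0,"tz":0,"rx":0,"ry":0,"rz":0,"grip":-0.3},
    {"tx":0,"ty":0,"tz":0,"rx":0,"ry":0,"rz":0,"grip":-0.3},
  ],
)

```text
clock: 20.68
eef_pos: [0.5972, 0.1684, 0.0878]
tool_rot: [-0.002, 0.999, -0.047, 0.002]
force: [-1.0, -0.0, -0.1]
opening: 0.0552
```

```bash

python3 -c "
from h import *
go(.599,.1575,.032,-6)
"
```

```text
t 20.68 pos [0.5972 0.1684 0.0878] az -5.4 tilt 0.38 open 0.0552 F [-1.  -0.  -0.1]
shift tool mm [ 2.6 11.  55.7] norm 56.9 rz total 0.01
rotvec full [-0.005 -0.004  0.01 ]
shift in final-az frame [ 2.9 10.7 55.8]
```

>>> move_arm(
  rows=[
    {"tx":2,"ty":6,"tz":0,"rx":0,"ry":0,"rz":0,"grip":-0.3},
    {"tx":0,"ty":4,"tz":0,"rx":0,"ry":0,"rz":0,"grip":-0.3},
    {"tx":0,"ty":0,"tz":0,"rx":0,"ry":0,"rz":0,"grip":-0.3},
    {"tx":0,"ty":0,"tz":0,"rx":0,"ry":0,"rz":0,"grip":-0.3},
    {"tx":0,"ty":0,"tz":10,"rx":0,"ry":0,"rz":0,"grip":-0.3},
    {"tx":0,"ty":0,"tz":14,"rx":0,"ry":0,"rz":0,"grip":-0.3},
    {"tx":0,"ty":0,"tz":12,"rx":0,"ry":0,"rz":0,"grip":-0.3},
    {"tx":0,"ty":0,"tz":8,"rx":0,"ry":0,"rz":0,"grip":-0.3},
    {"tx":0,"ty":0,"tz":0,"rx":0,"ry":0,"rz":0,"grip":-0.3},
    {"tx":0,"ty":0,"tz":0,"rx":0,"ry":0,"rz":0,"grip":-0.3},
  ],
)

```text
clock: 21.52
eef_pos: [0.5988, 0.1566, 0.039]
tool_rot: [-0.002, 0.999, -0.048, 0.002]
force: [-0.4, -0.3, 0.4]
opening: 0.0554
```

```bash

python3 -c "
from h import *
go(.599,.1575,.032,-6)
im,d=imaging.read_camera('side'); save('o2.png',cv2.resize(im[150:270,140:300],(800,600)))
"
```

```text
t 21.52 pos [0.5988 0.1566 0.039 ] az -5.5 tilt 0.39 open 0.0554 F [-0.4 -0.3  0.4]
shift tool mm [ 0.1 -0.9  7. ] norm 7.0 rz total 0.009
rotvec full [-0.005 -0.005  0.009]
shift in final-az frame [ 0.1 -0.9  7. ]
```

View pics/o2.png

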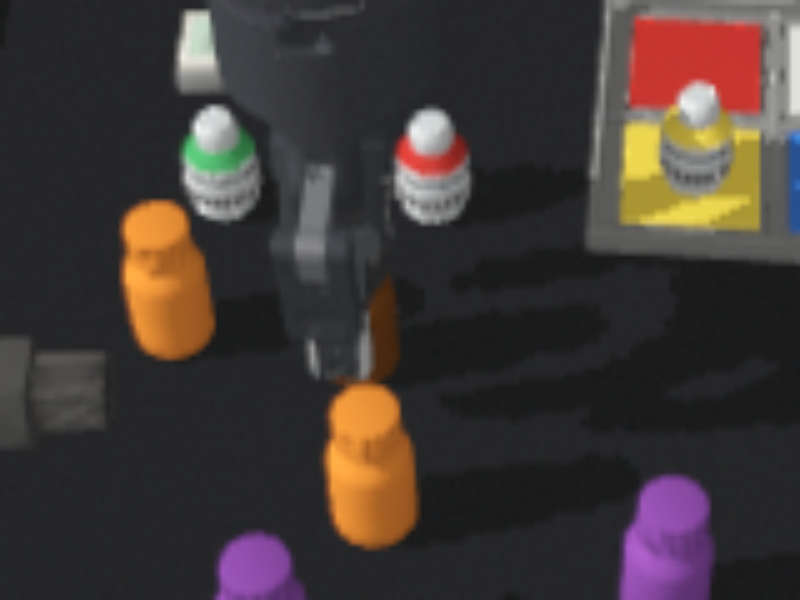

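>>> move_arm(
  rows=[
    {"tx":0,"ty":-3,"tz":4,"rx":0,"ry":0,"rz":0,"grip":-0.3},
    {"tx":0,"ty":0,"tz":3,"rx":0,"ry":0,"rz":0,"grip":-0.1},
    {"tx":0,"ty":0,"tz":0,"rx":0,"ry":0,"rz":0,"grip":0.2},
    {"tx":0,"ty":0,"tz":0,"rx":0,"ry":0,"rz":0,"grip":0.5},
    {"tx":0,"ty":0,"tz":0,"rx":0,"ry":0,"rz":0,"grip":1},
    {"tx":0,"ty":0,"tz":0,"rx":0,"ry":0,"rz":0,"grip":1},
    {"tx":0,"ty":0,"tz":0,"rx":0,"ry":0,"rz":0,"grip":1},
    {"tx":0,"ty":0,"tz":0,"rx":0,"ry":0,"rz":0,"grip":1},
    {"tx":0,"ty":0,"tz":0,"rx":0,"ry":0,"rz":0,"grip":1},
    {"tx":0,"ty":0,"tz":0,"rx":0,"ry":0,"rz":0,"grip":1},
  ],
)

```text
clock: 22.4
eef_pos: [0.6001, 0.1605, 0.0332]
tool_rot: [-0.003, 0.999, -0.048, 0.004]
force: [0.1, 0.4, -0.5]
opening: 0.0285
```

```bash

python3 -c "
from h import *
go(.4415,.3005,.16,-6)"
```

```text
t 22.4 pos [0.6001 0.1605 0.0332] az -5.5 tilt 0.53 open 0.0285 F [ 0.1  0.4 -0.5]
shift tool mm [-170.3 -125.  -127.3] norm 246.6 rz total 0.009
rotvec full [-0.006 -0.007  0.009]
shift in final-az frame [-172.4 -122.7 -126.8]
```

>>> move_arm(
  rows=[
    {"tx":0,"ty":0,"tz":-20,"rx":-0.006,"ry":-0.007,"rz":0,"grip":1},
    {"tx":0,"ty":0,"tz":-38,"rx":0,"ry":0,"rz":0,"grip":1},
    {"tx":0,"ty":0,"tz":-38,"rx":0,"ry":0,"rz":0,"grip":1},
    {"tx":-10,"ty":-7,"tz":-25,"rx":0,"ry":0,"rz":0,"grip":1},
    {"tx":-31,"ty":-22,"tz":0,"rx":0,"ry":0,"rz":0,"grip":1},
    {"tx":-31,"ty":-22,"tz":0,"rx":0,"ry":0,"rz":0,"grip":1},
    {"tx":-31,"ty":-22,"tz":0,"rx":0,"ry":0,"rz":0,"grip":1},
    {"tx":-31,"ty":-22,"tz":0,"rx":0,"ry":0,"rz":0,"grip":1},
    {"tx":-20,"ty":-16,"tz":0,"rx":0,"ry":0,"rz":0,"grip":1},
    {"tx":0,"ty":0,"tz":0,"rx":0,"ry":0,"rz":0,"grip":1},
  ],
)

```text
clock: 23.23
eef_pos: [0.4524, 0.2885, 0.1602]
tool_rot: [-0.0, 0.999, -0.051, 0.0]
force: [0.5, 0.4, -0.7]
opening: 0.0281
```

```bash

python3 -c "
from h import *
go(.4415,.3005,.0405,-6)"
```

```text
t 23.23 pos [0.4524 0.2885 0.1602] az -5.8 tilt 0.06 open 0.0281 F [ 0.5  0.4 -0.7]
shift tool mm [-12.1 -10.7 119.7] norm 120.8 rz total 0.003
rotvec full [-0.001 -0.     0.003]
shift in final-az frame [-12.1 -10.8 119.7]
```

>>> move_arm(
  rows=[
    {"tx":-7,"ty":-6,"tz":5,"rx":0,"ry":0,"rz":0,"grip":1},
    {"tx":-4,"ty":-4,"tz":20,"rx":0,"ry":0,"rz":0,"grip":1},
    {"tx":0,"ty":0,"tz":25,"rx":0,"ry":0,"rz":0,"grip":1},
    {"tx":0,"ty":0,"tz":25,"rx":0,"ry":0,"rz":0,"grip":1},
    {"tx":0,"ty":0,"tz":15,"rx":0,"ry":0,"rz":0,"grip":1},
    {"tx":0,"ty":0,"tz":5,"rx":0,"ry":0,"rz":0,"grip":1},
    {"tx":0,"ty":0,"tz":0,"rx":0,"ry":0,"rz":0,"grip":1},
    {"tx":0,"ty":0,"tz":0,"rx":0,"ry":0,"rz":0,"grip":1},
    {"tx":0,"ty":0,"tz":0,"rx":0,"ry":0,"rz":0,"grip":1},
    {"tx":0,"ty":0,"tz":0,"rx":0,"ry":0,"rz":0,"grip":1},
  ],
)

```text
clock: 24.07
eef_pos: [0.4439, 0.3018, 0.0652]
tool_rot: [-0.002, 0.999, -0.049, 0.003]
force: [0.8, -0.4, -0.5]
opening: 0.0282
```

```bash

python3 -c "
from h import *
go(.4415,.3005,.0405,-6)
im,d=imaging.read_camera('side'); save('o3.png',cv2.resize(im[110:206,216:344],(800,600)))
"
```

```text
t 24.07 pos [0.4439 0.3018 0.0652] az -5.6 tilt 0.4 open 0.0282 F [ 0.8 -0.4 -0.5]
shift tool mm [-2.4  1.7 24.7] norm 24.9 rz total 0.007
rotvec full [-0.004 -0.006  0.007]
shift in final-az frame [-2.2  1.6 24.7]
```

View pics/o3.png

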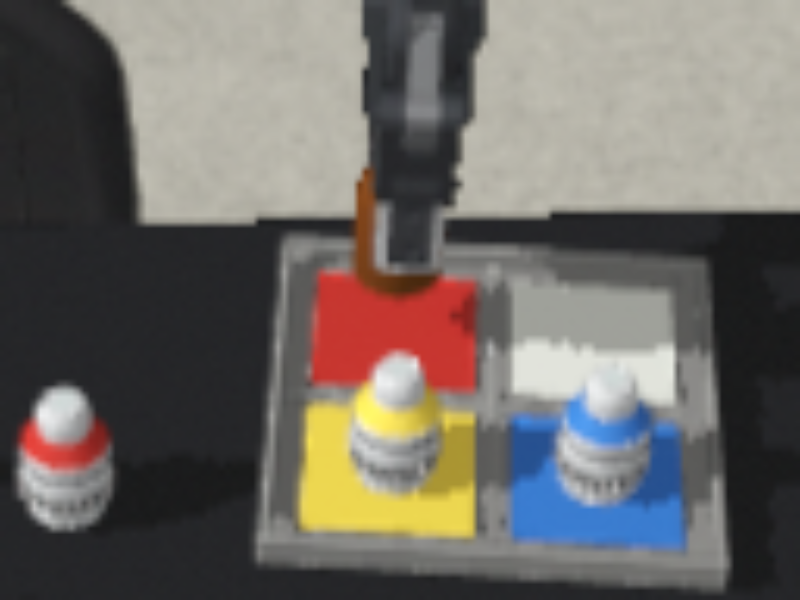

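>>> move_arm(
  rows=[
    {"tx":-2,"ty":0,"tz":6,"rx":-0.004,"ry":-0.006,"rz":0,"grip":1},
    {"tx":0,"ty":0,"tz":8,"rx":0,"ry":0,"rz":0,"grip":1},
    {"tx":0,"ty":0,"tz":5,"rx":0,"ry":0,"rz":0,"grip":1},
    {"tx":0,"ty":0,"tz":0,"rx":0,"ry":0,"rz":0,"grip":1},
    {"tx":0,"ty":0,"tz":0,"rx":0,"ry":0,"rz":0,"grip":1},
    {"tx":0,"ty":0,"tz":0,"rx":0,"ry":0,"rz":0,"grip":1},
    {"tx":0,"ty":0,"tz":0,"rx":0,"ry":0,"rz":0,"grip":1},
    {"tx":0,"ty":0,"tz":0,"rx":0,"ry":0,"rz":0,"grip":1},
    {"tx":0,"ty":0,"tz":0,"rx":0,"ry":0,"rz":0,"grip":1},
    {"tx":0,"ty":0,"tz":0,"rx":0,"ry":0,"rz":0,"grip":1},
  ],
)

```text
clock: 24.95
eef_pos: [0.4427, 0.3024, 0.0458]
tool_rot: [-0.0, 0.999, -0.049, 0.001]
force: [-1.1, -0.3, 0.2]
opening: 0.028
```

```bash

python3 -c "
from h import *
go(.4415,.3015,.0405,-6)
"
```

```text
t 24.95 pos [0.4427 0.3024 0.0458] az -5.7 tilt 0.09 open 0.028 F [-1.1 -0.3  0.2]
shift tool mm [-1.1  1.   5.3] norm 5.5 rz total 0.006
rotvec full [-0.001 -0.001  0.006]
shift in final-az frame [-1.1  1.   5.3]
```

>>> move_arm(
  rows=[
    {"tx":-1,"ty":1,"tz":3,"rx":0,"ry":0,"rz":0,"grip":1},
    {"tx":0,"ty":0,"tz":2,"rx":0,"ry":0,"rz":0,"grip":1},
    {"tx":0,"ty":0,"tz":1,"rx":0,"ry":0,"rz":0,"grip":1},
    {"tx":0,"ty":0,"tz":0,"rx":0,"ry":0,"rz":0,"grip":1},
    {"tx":0,"ty":0,"tz":0,"rx":0,"ry":0,"rz":0,"grip":1},
    {"tx":0,"ty":0,"tz":0,"rx":0,"ry":0,"rz":0,"grip":1},
    {"tx":0,"ty":0,"tz":0,"rx":0,"ry":0,"rz":0,"grip":1},
    {"tx":0,"ty":0,"tz":0,"rx":0,"ry":0,"rz":0,"grip":1},
    {"tx":0,"ty":0,"tz":0,"rx":0,"ry":0,"rz":0,"grip":1},
    {"tx":0,"ty":0,"tz":0,"rx":0,"ry":0,"rz":0,"grip":1},
  ],
)

```text
clock: 25.78
eef_pos: [0.4417, 0.3014, 0.0394]
tool_rot: [-0.001, 0.999, -0.049, 0.001]
force: [0.1, 0.4, -0.3]
opening: 0.028
```

```bash

python3 -c "
from h import *
go(.4415,.3015,.0405,-6)
"
```

```text
t 25.78 pos [0.4417 0.3014 0.0394] az -5.7 tilt 0.12 open 0.028 F [ 0.1  0.4 -0.3]
shift tool mm [-0.2 -0.1 -1.1] norm 1.1 rz total 0.006
rotvec full [-0.001 -0.002  0.006]
shift in final-az frame [-0.2 -0.1 -1.1]
```

>>> move_arm(
  rows=[
    {"tx":0,"ty":0,"tz":1.5,"rx":0,"ry":0,"rz":0,"grip":1},
    {"tx":0,"ty":0,"tz":0,"rx":0,"ry":0,"rz":0,"grip":1},
    {"tx":0,"ty":0,"tz":0,"rx":0,"ry":0,"rz":0,"grip":1},
    {"tx":0,"ty":0,"tz":0,"rx":0,"ry":0,"rz":0,"grip":1},
    {"tx":0,"ty":0,"tz":0,"rx":0,"ry":0,"rz":0,"grip":1},
    {"tx":0,"ty":0,"tz":0,"rx":0,"ry":0,"rz":0,"grip":1},
    {"tx":0,"ty":0,"tz":0,"rx":0,"ry":0,"rz":0,"grip":1},
    {"tx":0,"ty":0,"tz":0,"rx":0,"ry":0,"rz":0,"grip":1},
    {"tx":0,"ty":0,"tz":0,"rx":0,"ry":0,"rz":0,"grip":1},
    {"tx":0,"ty":0,"tz":0,"rx":0,"ry":0,"rz":0,"grip":1},
  ],
)

```text
clock: 26.62
eef_pos: [0.4422, 0.3019, 0.0392]
tool_rot: [-0.001, 0.999, -0.049, 0.002]
force: [-1.2, -0.4, 2.1]
opening: 0.0281
```

```bash

python3 -c "
from h import *
go(.4415,.3015,.0405,-6)
im,d=imaging.read_camera('side'); save('o4.png',cv2.resize(im[110:206,216:344],(800,600)))
"
```

```text
t 26.62 pos [0.4422 0.3019 0.0392] az -5.7 tilt 0.22 open 0.0281 F [-1.2 -0.4  2.1]
shift tool mm [-0.7  0.4 -1.3] norm 1.5 rz total 0.006
rotvec full [-0.002 -0.003  0.006]
shift in final-az frame [-0.7  0.4 -1.3]
```

View pics/o4.png

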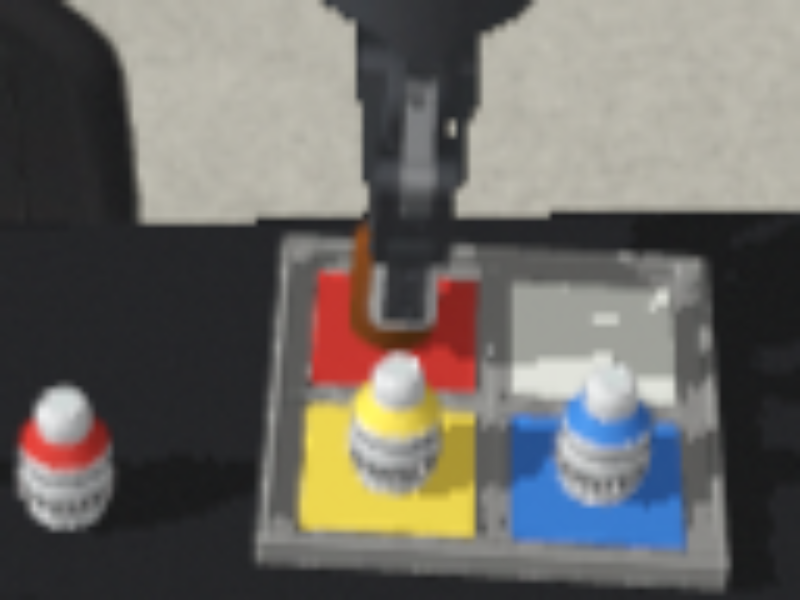

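>>> move_arm(
  rows=[
    {"tx":0,"ty":0,"tz":0,"rx":0,"ry":0,"rz":0,"grip":0.3},
    {"tx":0,"ty":0,"tz":0,"rx":0,"ry":0,"rz":0,"grip":0},
    {"tx":0,"ty":0,"tz":0,"rx":0,"ry":0,"rz":0,"grip":0},
    {"tx":0,"ty":0,"tz":0,"rx":0,"ry":0,"rz":0,"grip":0},
    {"tx":0,"ty":0,"tz":-10,"rx":0,"ry":0,"rz":0,"grip":0},
    {"tx":0,"ty":0,"tz":-20,"rx":0,"ry":0,"rz":0,"grip":0},
    {"tx":0,"ty":0,"tz":-30,"rx":0,"ry":0,"rz":0,"grip":-0.1},
    {"tx":0,"ty":0,"tz":-40,"rx":0,"ry":0,"rz":0,"grip":-0.4},
    {"tx":0,"ty":0,"tz":-20,"rx":0,"ry":0,"rz":0,"grip":-0.4},
    {"tx":0,"ty":0,"tz":0,"rx":0,"ry":0,"rz":0,"grip":-0.4},
  ],
)

```text
clock: 27.5
eef_pos: [0.4396, 0.3018, 0.166]
tool_rot: [0.0, 0.999, -0.048, -0.0]
force: [0.3, 0.3, 0.1]
opening: 0.0595
```

```bash

python3 -c "
from h import *
go(.430,.097,.12,0)
im,d=imaging.read_camera('side'); save('o5.png',cv2.resize(im[110:206,216:344],(800,600)))
X=xyz('side',d)
for n in('oil_bottle','cover_glasses'):
  for r in cut_out(n,'side')[:6]:
    P=X[r['mask']&(d>0)]; print(n,r['conf'],r['point'],np.round(np.median(P,0),3),np.round(P[P[:,2]>P[:,2].max()-.006].mean(0),4))
"
```

```text
t 27.5 pos [0.4396 0.3018 0.166 ] az -5.5 tilt 0.05 open 0.0595 F [0.3 0.3 0.1]
shift tool mm [ 10.1 204.7  46. ] norm 210.1 rz total -0.096
rotvec full [ 0.     0.001 -0.096]
shift in final-az frame [ -9.6 204.8  46. ]
oil_bottle 0.82 [262.5, 273.2] [0.727 0.266 0.04 ] [0.7205 0.2671 0.0612]
oil_bottle 0.75 [243.4, 213.5] [0.684 0.166 0.04 ] [0.677  0.1657 0.0611]
oil_bottle 0.66 [151.9, 282.7] [0.452 0.299 0.045] [0.4439 0.2998 0.068 ]
oil_bottle 0.61 [205.5, 172.5] [0.593 0.089 0.039] [0.5856 0.0874 0.0609]
oil_bottle 0.59 [273.8, 191.0] [0.745 0.132 0.041] [0.7373 0.1311 0.0614]
cover_glasses 0.69 [161.1, 183.9] [0.439 0.098 0.014] [0.431  0.0976 0.0156]
cover_glasses 0.59 [181.7, 226.0] [0.523 0.188 0.026] [0.518  0.1876 0.0437]
```

View pics/o5.png

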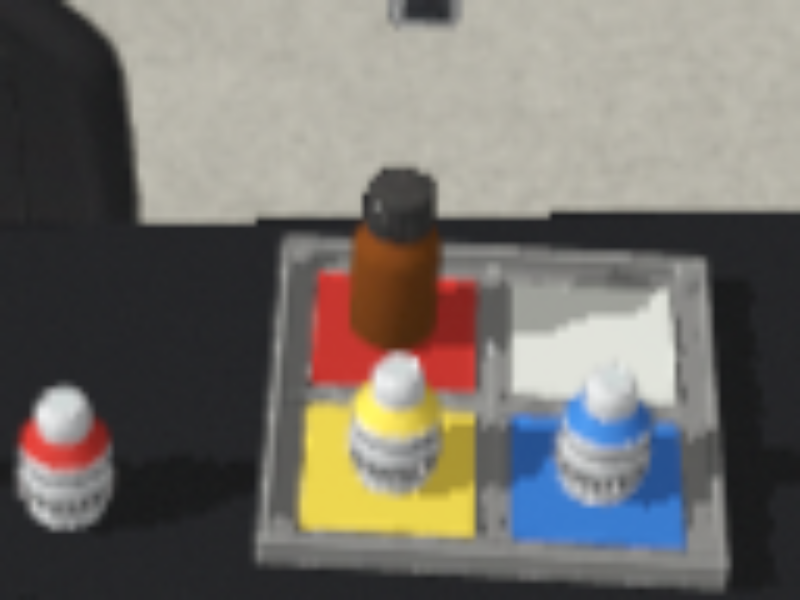

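>>> move_arm(
  rows=[
    {"tx":0,"ty":15,"tz":0,"rx":0,"ry":0,"rz":-0.096,"grip":-0.4},
    {"tx":-2,"ty":35,"tz":0,"rx":0,"ry":0,"rz":0,"grip":-0.4},
    {"tx":-2,"ty":38,"tz":0,"rx":0,"ry":0,"rz":0,"grip":-0.4},
    {"tx":-2,"ty":38,"tz":0,"rx":0,"ry":0,"rz":0,"grip":-0.4},
    {"tx":-2,"ty":35,"tz":0,"rx":0,"ry":0,"rz":0,"grip":-0.4},
    {"tx":0,"ty":22,"tz":0,"rx":0,"ry":0,"rz":0,"grip":-0.4},
    {"tx":0,"ty":8,"tz":10,"rx":0,"ry":0,"rz":0,"grip":-0.4},
    {"tx":0,"ty":0,"tz":15,"rx":0,"ry":0,"rz":0,"grip":-0.4},
    {"tx":0,"ty":0,"tz":10,"rx":0,"ry":0,"rz":0,"grip":-0.4},
    {"tx":0,"ty":0,"tz":0,"rx":0,"ry":0,"rz":0,"grip":-0.4},
  ],
)

```text
clock: 28.48
eef_pos: [0.422, 0.1014, 0.1157]
tool_rot: [0.002, 1.0, 0.004, -0.011]
force: [-0.1, -0.8, -0.6]
opening: 0.0601
```

```bash

python3 -c "
from h import *
go(.430,.097,.02,0)
im,d=imaging.read_camera('side'); save('c1.png',cv2.resize(im,(800,600)))
"
```

```text
t 28.48 pos [0.422  0.1014 0.1157] az 0.5 tilt 1.24 open 0.0601 F [-0.1 -0.8 -0.6]
shift tool mm [10.   4.1 95.5] norm 96.1 rz total 0.008
rotvec full [0.004 0.021 0.008]
shift in final-az frame [ 8.   4.4 95.7]
```

View pics/c1.png

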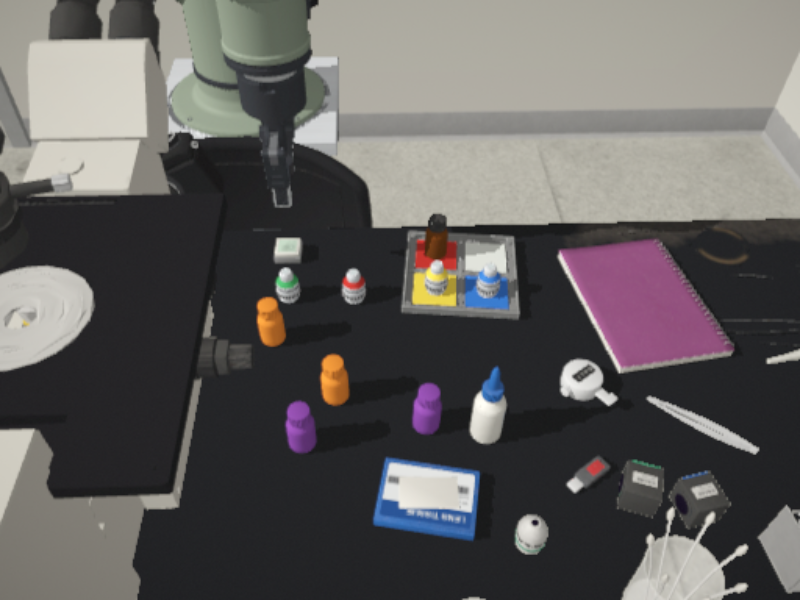

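>>> move_arm(
  rows=[
    {"tx":5,"ty":3,"tz":0,"rx":0.004,"ry":0.021,"rz":0.008,"grip":-0.4},
    {"tx":0,"ty":0,"tz":10,"rx":0,"ry":0,"rz":0,"grip":-0.4},
    {"tx":0,"ty":0,"tz":18,"rx":0,"ry":0,"rz":0,"grip":-0.4},
    {"tx":0,"ty":0,"tz":18,"rx":0,"ry":0,"rz":0,"grip":-0.4},
    {"tx":0,"ty":0,"tz":8,"rx":0,"ry":0,"rz":0,"grip":-0.4},
    {"tx":0,"ty":0,"tz":0,"rx":0,"ry":0,"rz":0,"grip":-0.4},
    {"tx":0,"ty":0,"tz":0,"rx":0,"ry":0,"rz":0,"grip":-0.4},
    {"tx":0,"ty":0,"tz":0,"rx":0,"ry":0,"rz":0,"grip":-0.4},
    {"tx":0,"ty":0,"tz":0,"rx":0,"ry":0,"rz":0,"grip":-0.4},
    {"tx":0,"ty":0,"tz":0,"rx":0,"ry":0,"rz":0,"grip":-0.4},
  ],
)

```text
clock: 29.37
eef_pos: [0.4294, 0.1039, 0.0613]
tool_rot: [-0.002, 1.0, 0.003, 0.003]
force: [-0.3, 0.1, -0.4]
opening: 0.0594
```

```bash

python3 -c "
from h import *
go(.430,.097,.015,0)
"
```

```text
t 29.37 pos [0.4294 0.1039 0.0613] az 0.4 tilt 0.47 open 0.0594 F [-0.3  0.1 -0.4]
shift tool mm [ 0.2  7.1 46.2] norm 46.8 rz total 0.006
rotvec full [-0.004 -0.007  0.006]
shift in final-az frame [ 0.6  6.9 46.3]
```

>>> move_arm(
  rows=[
    {"tx":0,"ty":5,"tz":0,"rx":0,"ry":-0.004,"rz":0,"grip":-0.4},
    {"tx":0,"ty":2,"tz":0,"rx":0,"ry":0,"rz":0,"grip":-0.4},
    {"tx":0,"ty":0,"tz":0,"rx":0,"ry":0,"rz":0,"grip":-0.4},
    {"tx":0,"ty":0,"tz":8,"rx":0,"ry":0,"rz":0,"grip":-0.4},
    {"tx":0,"ty":0,"tz":12,"rx":0,"ry":0,"rz":0,"grip":-0.4},
    {"tx":0,"ty":0,"tz":9,"rx":0,"ry":0,"rz":0,"grip":-0.4},
    {"tx":0,"ty":0,"tz":6,"rx":0,"ry":0,"rz":0,"grip":-0.4},
    {"tx":0,"ty":0,"tz":3,"rx":0,"ry":0,"rz":0,"grip":-0.4},
    {"tx":0,"ty":0,"tz":0,"rx":0,"ry":0,"rz":0,"grip":-0.4},
    {"tx":0,"ty":0,"tz":0,"rx":0,"ry":0,"rz":0,"grip":-0.4},
  ],
)

```text
clock: 30.2
eef_pos: [0.4307, 0.0955, 0.0213]
tool_rot: [-0.002, 1.0, 0.002, 0.003]
force: [1.1, -0.0, -0.8]
opening: 0.0598
```

```bash

python3 -c "
from h import *
go(.430,.097,.015,0)
im,d=imaging.read_camera('side'); save('c2.png',cv2.resize(im[110:206,126:254],(800,600)))
"
```

```text
t 30.2 pos [0.4307 0.0955 0.0213] az 0.2 tilt 0.4 open 0.0598 F [ 1.1 -0.  -0.8]
shift tool mm [-0.7 -1.5  6.3] norm 6.5 rz total 0.004
rotvec full [-0.005 -0.005  0.004]
shift in final-az frame [-0.7 -1.5  6.3]
```

View pics/c2.png

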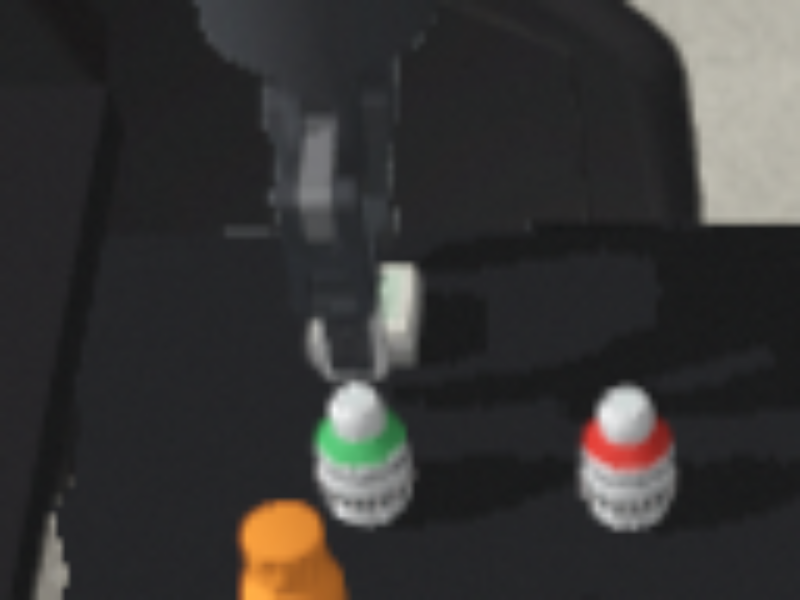

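>>> move_arm(
  rows=[
    {"tx":0,"ty":-3,"tz":3,"rx":0,"ry":-0.004,"rz":0,"grip":-0.4},
    {"tx":0,"ty":0,"tz":3,"rx":0,"ry":0,"rz":0,"grip":-0.3},
    {"tx":0,"ty":0,"tz":1,"rx":0,"ry":0,"rz":0,"grip":-0.1},
    {"tx":0,"ty":0,"tz":0,"rx":0,"ry":0,"rz":0,"grip":0.1},
    {"tx":0,"ty":0,"tz":0,"rx":0,"ry":0,"rz":0,"grip":0.4},
    {"tx":0,"ty":0,"tz":0,"rx":0,"ry":0,"rz":0,"grip":1},
    {"tx":0,"ty":0,"tz":0,"rx":0,"ry":0,"rz":0,"grip":1},
    {"tx":0,"ty":0,"tz":0,"rx":0,"ry":0,"rz":0,"grip":1},
    {"tx":0,"ty":0,"tz":0,"rx":0,"ry":0,"rz":0,"grip":1},
    {"tx":0,"ty":0,"tz":0,"rx":0,"ry":0,"rz":0,"grip":1},
  ],
)

```text
clock: 31.08
eef_pos: [0.4315, 0.0989, 0.0152]
tool_rot: [-0.003, 1.0, 0.002, 0.002]
force: [0.1, -0.8, -0.7]
opening: 0.0351
```

```bash

python3 -c "
from h import *
go(.4505,.3680,.17,-6)
"
```

```text
t 31.08 pos [0.4315 0.0989 0.0152] az 0.2 tilt 0.34 open 0.0351 F [ 0.1 -0.8 -0.7]
shift tool mm [  20.4 -269.8 -153.4] norm 311.0 rz total 0.108
rotvec full [-0.005 -0.003  0.108]
shift in final-az frame [  -9.3 -269.6 -154.8]
```

>>> move_arm(
  rows=[
    {"tx":0,"ty":0,"tz":-15,"rx":0,"ry":0,"rz":0,"grip":1},
    {"tx":0,"ty":0,"tz":-35,"rx":0,"ry":0,"rz":0,"grip":1},
    {"tx":0,"ty":0,"tz":-38,"rx":0,"ry":0,"rz":0.05,"grip":1},
    {"tx":0,"ty":0,"tz":-38,"rx":0,"ry":0,"rz":0.055,"grip":1},
    {"tx":0,"ty":-10,"tz":-20,"rx":0,"ry":0,"rz":0,"grip":1},
    {"tx":-1,"ty":-35,"tz":0,"rx":0,"ry":0,"rz":0,"grip":1},
    {"tx":-2,"ty":-38,"tz":0,"rx":0,"ry":0,"rz":0,"grip":1},
    {"tx":-2,"ty":-38,"tz":0,"rx":0,"ry":0,"rz":0,"grip":1},
    {"tx":-2,"ty":-38,"tz":0,"rx":0,"ry":0,"rz":0,"grip":1},
    {"tx":-2,"ty":-38,"tz":0,"rx":0,"ry":0,"rz":0,"grip":1},
  ],
)

```text
clock: 31.92
eef_pos: [0.4438, 0.2933, 0.169]
tool_rot: [-0.001, 0.998, -0.06, -0.0]
force: [-0.3, -0.6, -0.6]
opening: 0.0351
```

```bash

python3 -c "
from h import *
go(.4505,.3680,.17,-6)
"
```

```text
t 31.92 pos [0.4438 0.2933 0.169 ] az -6.9 tilt 0.07 open 0.0351 F [-0.3 -0.6 -0.6]
shift tool mm [ -2.3 -75.   -0.9] norm 75.0 rz total -0.016
rotvec full [-0.001  0.    -0.016]
shift in final-az frame [ -1.1 -75.   -1. ]
```

>>> move_arm(
  rows=[
    {"tx":0,"ty":-35,"tz":0,"rx":0,"ry":0,"rz":-0.016,"grip":1},
    {"tx":0,"ty":-20,"tz":0,"rx":0,"ry":0,"rz":0,"grip":1},
    {"tx":0,"ty":-5,"tz":5,"rx":0,"ry":0,"rz":0,"grip":1},
    {"tx":0,"ty":0,"tz":22,"rx":0,"ry":0,"rz":0,"grip":1},
    {"tx":0,"ty":0,"tz":22,"rx":0,"ry":0,"rz":0,"grip":1},
    {"tx":0,"ty":0,"tz":22,"rx":0,"ry":0,"rz":0,"grip":1},
    {"tx":0,"ty":0,"tz":12,"rx":0,"ry":0,"rz":0,"grip":1},
    {"tx":0,"ty":0,"tz":4,"rx":0,"ry":0,"rz":0,"grip":1},
    {"tx":0,"ty":0,"tz":0,"rx":0,"ry":0,"rz":0,"grip":1},
    {"tx":0,"ty":0,"tz":0,"rx":0,"ry":0,"rz":0,"grip":1},
  ],
)

```text
clock: 32.75
eef_pos: [0.4479, 0.3635, 0.0784]
tool_rot: [-0.002, 0.999, -0.048, -0.0]
force: [-0.1, 0.1, 0.7]
opening: 0.0351
```

```bash

python3 -c "
from h import *
go(.4505,.3680,.0225,-6)
im,d=imaging.read_camera('side'); save('c3.png',cv2.resize(im[110:206,236:364],(800,600)))
"
```

```text
t 32.75 pos [0.4479 0.3635 0.0784] az -5.5 tilt 0.27 open 0.0351 F [-0.1  0.1  0.7]
shift tool mm [ 2.2 -4.5 55.9] norm 56.1 rz total 0.008
rotvec full [-0.005  0.001  0.008]
shift in final-az frame [ 2.1 -4.7 55.9]
```

View pics/c3.png

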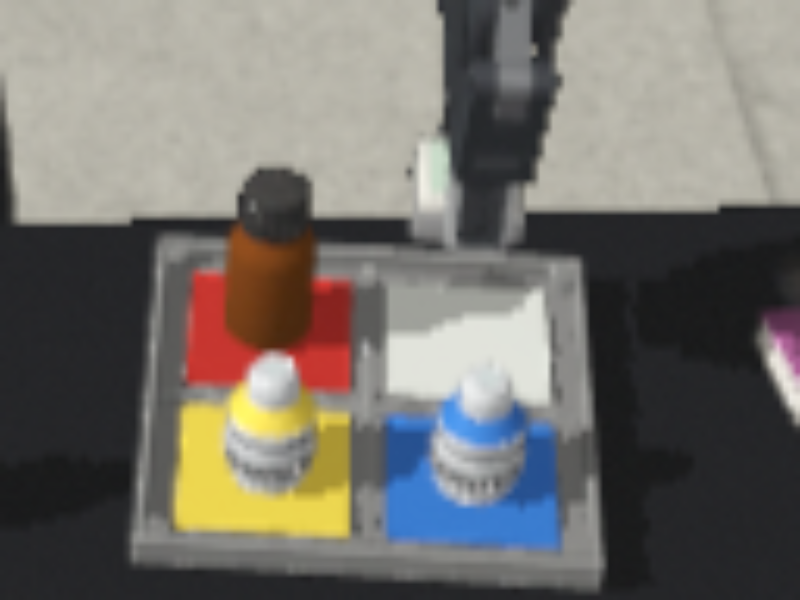

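>>> move_arm(
  rows=[
    {"tx":1,"ty":-4,"tz":5,"rx":-0.005,"ry":0,"rz":0.008,"grip":1},
    {"tx":1,"ty":-2,"tz":12,"rx":0,"ry":0,"rz":0,"grip":1},
    {"tx":0,"ty":0,"tz":12,"rx":0,"ry":0,"rz":0,"grip":1},
    {"tx":0,"ty":0,"tz":10,"rx":0,"ry":0,"rz":0,"grip":1},
    {"tx":0,"ty":0,"tz":3,"rx":0,"ry":0,"rz":0,"grip":1},
    {"tx":0,"ty":0,"tz":0,"rx":0,"ry":0,"rz":0,"grip":1},
    {"tx":0,"ty":0,"tz":0,"rx":0,"ry":0,"rz":0,"grip":1},
    {"tx":0,"ty":0,"tz":0,"rx":0,"ry":0,"rz":0,"grip":1},
    {"tx":0,"ty":0,"tz":0,"rx":0,"ry":0,"rz":0,"grip":1},
    {"tx":0,"ty":0,"tz":0,"rx":0,"ry":0,"rz":0,"grip":1},
  ],
)

```text
clock: 33.63
eef_pos: [0.4522, 0.3706, 0.0346]
tool_rot: [-0.001, 0.999, -0.053, 0.001]
force: [-0.1, 0.1, -0.4]
opening: 0.0349
```

```bash

python3 -c "
from h import *
go(.4505,.3695,.0225,-6)
"
```

```text
t 33.63 pos [0.4522 0.3706 0.0346] az -6.1 tilt 0.13 open 0.0349 F [-0.1  0.1 -0.4]
shift tool mm [-1.6  1.3 12.1] norm 12.2 rz total -0.002
rotvec full [-0.002 -0.002 -0.002]
shift in final-az frame [-1.5  1.3 12.1]
```

>>> move_arm(
  rows=[
    {"tx":-1.5,"ty":1,"tz":4,"rx":0,"ry":0,"rz":0,"grip":1},
    {"tx":0,"ty":0,"tz":5,"rx":0,"ry":0,"rz":0,"grip":1},
    {"tx":0,"ty":0,"tz":3,"rx":0,"ry":0,"rz":0,"grip":1},
    {"tx":0,"ty":0,"tz":1,"rx":0,"ry":0,"rz":0,"grip":1},
    {"tx":0,"ty":0,"tz":0,"rx":0,"ry":0,"rz":0,"grip":1},
    {"tx":0,"ty":0,"tz":0,"rx":0,"ry":0,"rz":0,"grip":1},
    {"tx":0,"ty":0,"tz":0,"rx":0,"ry":0,"rz":0,"grip":1},
    {"tx":0,"ty":0,"tz":0,"rx":0,"ry":0,"rz":0,"grip":1},
    {"tx":0,"ty":0,"tz":0,"rx":0,"ry":0,"rz":0,"grip":1},
    {"tx":0,"ty":0,"tz":0,"rx":0,"ry":0,"rz":0,"grip":1},
  ],
)

```text
clock: 34.47
eef_pos: [0.451, 0.3699, 0.0219]
tool_rot: [-0.001, 0.999, -0.053, 0.002]
force: [-1.1, -1.4, 4.8]
opening: 0.035
```

```bash

python3 -c "
from h import *
go(.4505,.3695,.0225,-6)
im,d=imaging.read_camera('side'); save('c4.png',cv2.resize(im[110:206,236:364],(800,600)))
"
```

```text
t 34.47 pos [0.451  0.3699 0.0219] az -6.1 tilt 0.25 open 0.035 F [-1.1 -1.4  4.8]
shift tool mm [-0.5  0.4 -0.6] norm 0.9 rz total -0.002
rotvec full [-0.002 -0.004 -0.002]
shift in final-az frame [-0.5  0.4 -0.6]
```

View pics/c4.png

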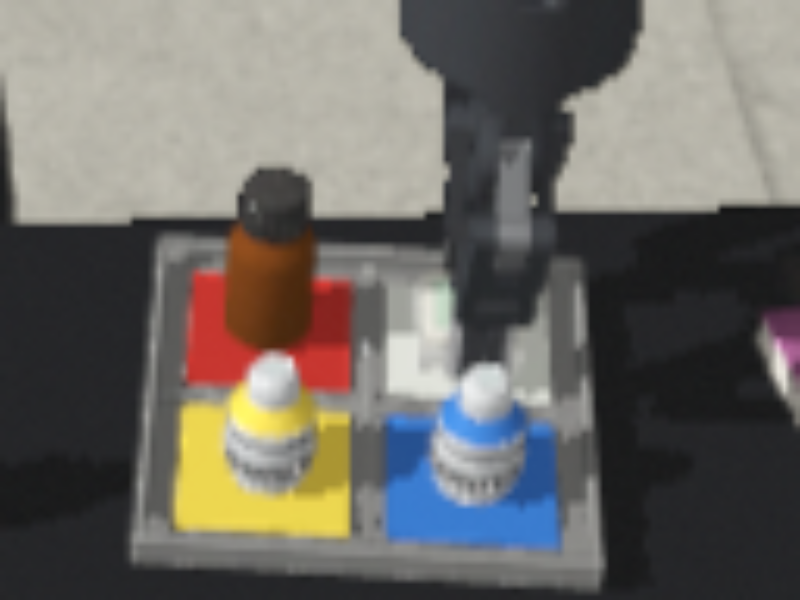

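>>> move_arm(
  rows=[
    {"tx":0,"ty":0,"tz":0,"rx":0,"ry":0,"rz":0,"grip":0.1},
    {"tx":0,"ty":0,"tz":0,"rx":0,"ry":0,"rz":0,"grip":-0.08},
    {"tx":0,"ty":0,"tz":0,"rx":0,"ry":0,"rz":0,"grip":-0.08},
    {"tx":0,"ty":0,"tz":0,"rx":0,"ry":0,"rz":0,"grip":-0.08},
    {"tx":0,"ty":0,"tz":-8,"rx":0,"ry":0,"rz":0,"grip":-0.08},
    {"tx":0,"ty":0,"tz":-20,"rx":0,"ry":0,"rz":0,"grip":-0.08},
    {"tx":0,"ty":0,"tz":-35,"rx":0,"ry":0,"rz":0,"grip":-0.08},
    {"tx":0,"ty":0,"tz":-40,"rx":0,"ry":0,"rz":0,"grip":-0.08},
    {"tx":0,"ty":0,"tz":-40,"rx":0,"ry":0,"rz":0,"grip":-0.08},
    {"tx":0,"ty":0,"tz":-20,"rx":0,"ry":0,"rz":0,"grip":-0.08},
  ],
)

```text
clock: 35.35
eef_pos: [0.4472, 0.3682, 0.188]
tool_rot: [0.002, 0.999, -0.052, -0.003]
force: [0.8, -0.7, 0.8]
opening: 0.0459
```

```bash

python3 -c "
from h import *
go(.4505,.3695,.2,-6)
im,d=imaging.read_camera('side'); save('f1.png',cv2.resize(im[100:196,236:364],(800,600)))
save('f2.png',cv2.resize(im,(800,600)))
X=xyz('side',d)
for n in('objective_yellow','objective_blue','oil_bottle','cover_glasses'):
  for r in cut_out(n,'side')[:6]:
    P=X[r['mask']&(d>0)]; print(n,r['conf'],r['point'],np.round(np.median(P,0),3),np.round(P[P[:,2]>P[:,2].max()-.006].mean(0),4))
"
```

```text
t 35.35 pos [0.4472 0.3682 0.188 ] az -5.9 tilt 0.36 open 0.0459 F [ 0.8 -0.7  0.8]
shift tool mm [  3.1  -1.6 -12. ] norm 12.5 rz total 0.001
rotvec full [0.004 0.005 0.001]
shift in final-az frame [  3.2  -1.6 -12. ]
objective_yellow 0.59 [179.6, 279.9] [0.52  0.294 0.034] [0.5138 0.2944 0.0505]
objective_blue 0.78 [180.6, 311.1] [0.527 0.36  0.034] [0.5206 0.3606 0.0511]
oil_bottle 0.85 [150.3, 279.9] [0.451 0.299 0.043] [0.4428 0.3004 0.0682]
oil_bottle 0.8 [242.8, 212.6] [0.684 0.166 0.04 ] [0.6765 0.1653 0.0612]
oil_bottle 0.75 [278.0, 193.2] [0.745 0.132 0.04 ] [0.7379 0.131  0.0612]
oil_bottle 0.64 [261.0, 272.5] [0.727 0.266 0.04 ] [0.7193 0.267  0.0613]
oil_bottle 0.56 [206.7, 170.9] [0.594 0.089 0.038] [0.587  0.0879 0.0611]
cover_glasses 0.7 [161.4, 313.7] [0.459 0.365 0.022] [0.4535 0.3673 0.0227]
```

View pics/f1.png

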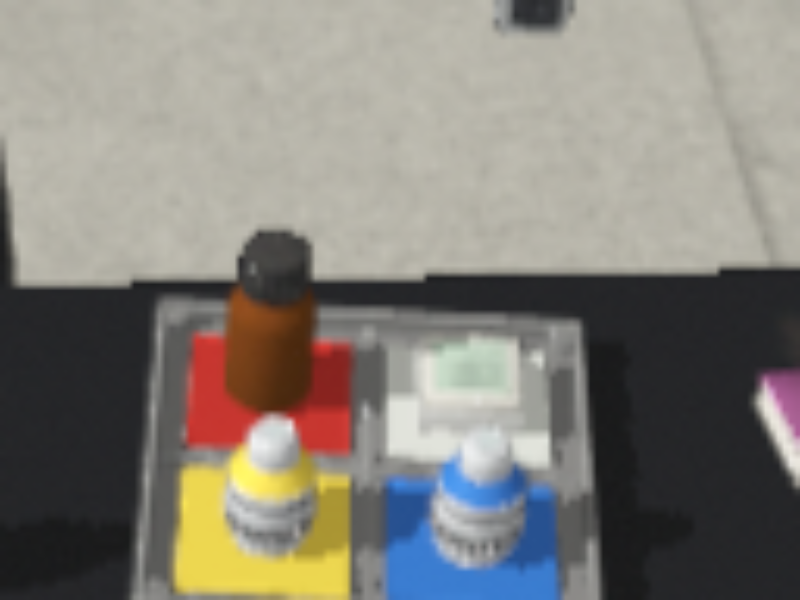

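View pics/f2.png

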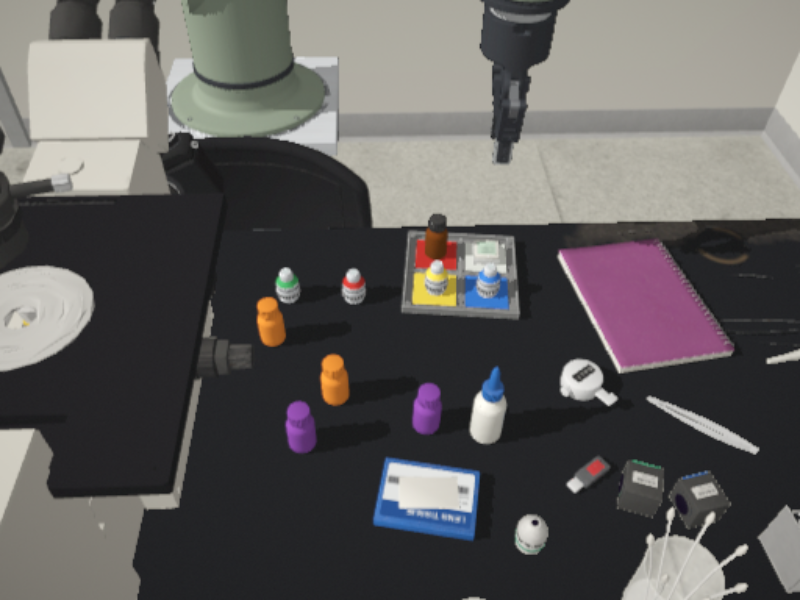

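>>> move_arm(
  rows=[
    {"tx":0,"ty":0,"tz":-10,"rx":0,"ry":0,"rz":0,"grip":-0.08},
    {"tx":0,"ty":0,"tz":0,"rx":0,"ry":0,"rz":0,"grip":-0.08},
    {"tx":0,"ty":0,"tz":0,"rx":0,"ry":0,"rz":0,"grip":-0.08},
    {"tx":0,"ty":0,"tz":0,"rx":0,"ry":0,"rz":0,"grip":-0.08},
    {"tx":0,"ty":0,"tz":0,"rx":0,"ry":0,"rz":0,"grip":-0.08},
    {"tx":0,"ty":0,"tz":0,"rx":0,"ry":0,"rz":0,"grip":-0.08},
    {"tx":0,"ty":0,"tz":0,"rx":0,"ry":0,"rz":0,"grip":-0.08},
    {"tx":0,"ty":0,"tz":0,"rx":0,"ry":0,"rz":0,"grip":-0.08},
    {"tx":0,"ty":0,"tz":0,"rx":0,"ry":0,"rz":0,"grip":-0.08},
    {"tx":0,"ty":0,"tz":0,"rx":0,"ry":0,"rz":0,"grip":-0.08},
  ],
)

```text
clock: 36.43
eef_pos: [0.4453, 0.3661, 0.1904]
tool_rot: [0.005, 0.999, -0.052, -0.007]
force: [-0.2, 0.2, 0.5]
opening: 0.0461
```

```bash
python3 -c "
from h import *
print(status.read_state()['clock'],ticket.finish_job())"
```

```text
the job is handed in; nothing more can be done
36.4333 None
```

The kit tray is packed and the job is handed in at 36.4 s of the 96 s allowed. I placed the yellow objective, the blue objective, the brown bottle and the cover-glass box on their pads, in that order.

- **Placement:** in the last side-camera check all four stand upright on the right pads, each within about 3 mm of its pad centre. The heights read as expected: objective noses at about 51 mm, bottle top at about 68 mm, box top at about 23 mm.
- **Left alone:** the green-ring and red-ring objectives stand where they were. So do the orange and purple bottles, and nothing was knocked over.
- **Robot:** the gripper was clear of everything at the end, about 0.17 m above the tray. The highest wrist force I saw between moves was about 6 N.
- **Disagreements:** the two cameras differ by about 2–5 mm, so I aimed at the average of the two. The final check used the side camera only. No checks failed.

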